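# Rehang the slatted leaf of a bread cabinet

## Robot

A 6-joint arm with a two-finger parallel gripper is mounted at the origin on the work surface. World frame = base frame: x ahead of the robot, y to its left, z up, the work surface at z = 0. Lengths are in m, angles in rad, forces in N, time in s.
With the tool pointing down it reaches from about 0.4 to 0.925 m from the base axis. Payload 12.5 kg.
Tool frame: the origin (TCP) lies on the mounting face of the last link; the fingertips stand 190 mm ahead of it and the grasp point (between the pads) lies 171 mm ahead of it (bot.tcp_to_grasp is the z of the grasp point in the tool frame, in m); z points along the fingers, y is the direction in which the jaws open and shut (so a half turn about z gives the same grasp; the last joint's range is limited). The gripper opens to 95 mm and grips with 3 to 60 N. Pads are 20 mm wide; open, the fingers measure 119 mm over their backs; the gripper's body (75 mm by 180 mm) begins 59 mm behind the grasp point.
Start: joints at [1.036, 0.491, 1.559, -0, 1.092, -0.106], TCP at [0.26, 0.568, 0.405] pointing down, gripper open.
Joint ranges: [-3.1, 3.1], [-0.84, 2.19], [0.05, 2.79], [-1.13, 4.28], [0.06, 2.93], [-2.69, 2.69]. Speed limits (rad/s): [2.22, 2.22, 2.79, 3.14, 3.14, 3.14].

## Interface

Orientations are given as a unit quaternion [w, x, y, z].
In Python, from bench import bot gives the robot as it stands. The module is installed in compiled form; this text tells all that it offers.
- The arm moves only by the tool arm_command, never from a script. Its argument "series" is text: rows parted by semicolons, each of 5 numbers parted by spaces: the shift along the tool's x, y, z in m, then the turn about the tool's z in rad, then the closure, from 0 (fully open) to 1 (shut). In form: dx dy dz yaw fingers; .... A call has 1 to 12 rows; each row shifts and turns the commanded pose from where the row before left it, along the tool's axes as they then stand; what a row does not reach is not made up. A row lasts 1/10 s, in which the tool goes at most 50 mm and 8.59 degrees, less where a joint would pass 70% of its speed; a pose out of reach is approached as far as the arm can. A call with a gripper value outside its range is refused whole. The fingers move at their own pace and stop on an object; "force" is the grip in N (left out, the last holds). Time passes only in rows, so rows that do not move let the fingers close. It gives the time, the measured TCP pose, the force and the opening at its end, in the units of the state.
- bot.state(): the state, without advancing time (a new reading comes with each control period).
- bot.grab_frame(name): name is "scene" or "top" or "wrist"; returns a dict with "image" (384x512x3 uint8, red, green, blue), "depth" (384x512 float32, m along the optical axis (not along the pixel's ray), 0 where there is no reading), "mtx" (3x3 intrinsics, pixels), "R" (3x3) and "t" (3): a world point X has camera coordinates R X + t. Camera axes: x right, y down, z forward; pixel columns grow to the right and rows downward; lengths in m; the calibration is good to about 2 mm. A picture is of the moment at which its call begins.
- bot.job_done(): hands the job in, once; it reports no verdict.
Trained networks look in the newest picture that a camera, given by its name, has taken for a name from the list of things; names that differ only in an ending like _2 or _b are one class to them, and where a whole thing is asked for, a point or a joint stands for the part that bears it (a point fixed in the world has none). Each returns a list of dicts, best first, with "p" (0 to 1); they miss things now and then, are a little off and sometimes report something else, mostly with a low value. They report only what shows in the picture. A call takes as long as a camera call.
- bot.boxes_of(label, camera): "position" ([x, y, z] in m, in world coordinates, good to about 4 mm: the middle of the surface that is visible of it).
The state is a dict: "time": time; "joints": joint angles; "qvel": joint speeds; "tau": joint torques, N m; "ee_pos": TCP position; "tool_rot": TCP orientation; "ft_force": force on the tool from outside, world axes, zero at the start; "ft_torque": the same for the moment, N m; "finger_gap": opening from 0.0 (shut) to 1.0 (fully open).
Only numpy, scipy, OpenCV 4.12 (cv2) and the standard library are available. Lean on these libraries where they do the work, as an engineer would, in place of code of your own. Each camera call takes 0.05 s, during which the arm holds its last target.

## Task

The slatted door leaf of the counter bread cabinet has been washed and stands in the board rack. Hang it back on the cabinet: with the leaf swung open, feel its two hinge sockets onto the two upright pins and let it down gently until it sits fully home on both, then swing it shut against the cabinet. Do not force it, since the pin strip may sit a little to either side of where it should, and leave the other things on the table where they are.

Things in the scene. Friction and masses are not known exactly. Their poses are not given: they have to be found in the camera images.
- cabinet: Wooden counter bread cabinet, fixed, 200 deep (x), 460 wide (y), 212 high. Origin: centre of its underside. Front faces its own -x; carcass front plane at x = -100; z up. The bay on its -y side has its leaf hung and shut; the bay on its +y side (y = 35 to 180) is open. At its +y end a steel strip on the front bears two bracket arms, each with an upright pin, one straight above the other.
- pin_low (a point): Middle of the slots' range for the lower pin, at its shoulder (cabinet x = -129, y = 205, z = 44); axes as the cabinet's. Pin: 10 diameter, 20 long, tip at z = 64, 0.7 bevel. The strip is screwed tight through horizontal slots, fixed by eye: both pins together stand 0 to 7.5 mm to either side (cabinet y) of this point, truth not measured; x and z are true. Arm under the pin: 19 wide.
- pin_high (a point): The same for the upper pin, at its shoulder (cabinet x = -129, y = 205, z = 140; tip at z = 160), offset by the same amount as the lower pin. The bracket arms under the pins are 9 thick, so the lower socket is brought in sideways or from the front, between the lower pin's tip and the upper arm, before it is let down.
- top_front (a point): Front lower edge of the cabinet's top board above the open bay (cabinet x = -114, y = 107, z = 190; board 22 thick). The shut leaf lies below it, so the leaf can be lowered on or lifted off only when open by more than about 60 degrees. Shut, the leaf meets the middle post (y = -35 to 35).
- leaf: Loose slatted leaf, 18 thick (x), 180 wide (y), 160 high, 0.3 to 0.5 kg, upright in the rack. Origin: middle of its bottom edge. Outer face to its -x. Shut, its axes are parallel to the cabinet's; opening turns it about -z (open 90 degrees: yaw = cabinet yaw - 90 degrees). Grasp the solid top rail (z = 122 to 160, 16 thick, y = -64 to 64). Centre of mass near y = 10. Home, its bottom edge is at z = 22.
- knob (a point): Root of the leaf's wooden knob on the outer face, leaf x = -9, y = -62, z = 141; the knob is 22 in diameter and stands 24 proud towards -x; good for pushing the leaf shut. Hung, the leaf turns freely on the pins and stays where it is left; there is no catch.
- socket_low (a point): Centre of the lower mouth of the lower of two steel hinge sockets on the leaf's +y edge: upright tubes 24 high, 23 outside, bore 11.6, open at both ends, axis at leaf x = -19, y = 102. Leaf z = 22. Rests on the lower pin's shoulder when home.
- socket_high (a point): Centre of the lower mouth of the upper hinge socket, leaf x = -19, y = 102, z = 118; rests on the upper pin's shoulder when home.
- leaf_edge (a point): Point on the inner face at the leaf's free edge, mid height: leaf x = 9, y = -90, z = 80; 1 mm in front of the cabinet's front plane when shut.
- rack: Wooden rack, fixed: two rails 18 high along its x at y = -45 and 45, with pairs of dowels (10 diameter, to 73 high) that make three slots 21 wide at x = -60, 0 and 60. The leaf and the board stand on the rails in the outer slots, either way round. Origin: centre of its underside.
- board: Plain dark bread board, 16 x 190 x 105 high, standing in the other outer slot of the rack; leave it. Origin: middle of its lower edge.
- boule: Round loaf, 150 diameter, 85 high; leave it. Origin: centre of its underside.
- roll: Pale bread roll, 84 diameter, 50 high; leave it. Origin: centre of its underside.
- screwdriver: Screwdriver lying on the table; leave it.
- jar: Amber glass jar, 72 diameter, 100 high; leave it. Origin: centre of its underside.
- bowl: White bowl, 140 diameter, 55 high; leave it. Origin: centre of its underside.
- cup: White mug, 76 diameter, 85 high; leave it. Origin: centre of its underside.

How it is judged:
By the outcome, as a careful person would: the job done as asked, in the order asked, and still so for the second after the job is handed in, with the robot touching nothing.
It also fails if it takes over 72 s, if anything falls off the work surface, if the arm or the gripper's body presses on something with over 40 N, if the wrist force passes 120 N, or if a joint passes its speed limit or range.

## Working session

There is one attempt and no reset: what is moved stays moved. The work goes in short steps, Python scripts to look and compute and a tool call to move; the robot and the scene stay as the last step left them, time stands still between calls to the robot, and variables do not carry over. Pictures are saved under pics/ and viewed, and the job is handed in when it is done.

Besides the shell and the picture viewer there is one more tool, called after ">>>" in YAML: its name, and indented under it one key for each argument. arm_command: Moves the arm, as the interface text tells. Its arguments: {"type":"object","properties":{"series":{"type":"string"},"force":{"type":"number"}},"required":["series"]}

```bash
mkdir -p pics; ls
cat > h.py <<'E'
import numpy as np, cv2
from bench import bot
from scipy.spatial.transform import Rotation as Ro
def grab(name,fn,scale=1.5):
    f=bot.grab_frame(name)
    np.savez(''+fn+'.npz',**f)
    im=cv2.cvtColor(f['image'],cv2.COLOR_RGB2BGR)
    im=cv2.resize(im,None,fx=scale,fy=scale,interpolation=cv2.INTER_CUBIC)
    cv2.imwrite('pics/'+fn+'.png',im); return f
def unproj(f,u,v,d=None):
    if d is None: d=f['depth'][int(v),int(u)]
    K=f['mtx']; c=np.array([(u-K[0,2])/K[0,0]*d,(v-K[1,2])/K[1,1]*d,d])
    return f['R'].T@(c-f['t'])
def cloud(f):
    d=f['depth']; K=f['mtx']; v,u=np.mgrid[:d.shape[0],:d.shape[1]]
    c=np.stack([(u-K[0,2])/K[0,0]*d,(v-K[1,2])/K[1,1]*d,d],-1)
    return (c-f['t'])@f['R']
def proj(f,X):
    c=f['R']@np.array(X)+f['t']; p=f['mtx']@c; return p[:2]/p[2]
E
python3 - <<'E'
from h import *
print(bot.state())
for c in ['scene','top','wrist']:
    f=grab(c,c+'0'); print(c,f['mtx'],f['R'],f['t'],-f['R'].T@f['t'])
    for l in ['cabinet','leaf','rack','board','pin_low','pin_high','knob','socket_low','socket_high','leaf_edge','top_front','boule','roll','screwdriver','jar','bowl','cup']:
        print(l,[(np.round(b['position'],3).tolist(),round(b['p'],2)) for b in bot.boxes_of(l,c)][:3])
E
```

```text
pics
{'time': 0.0, 'joints': array([ 1.03642679e+00,  4.91589561e-01,  1.55947536e+00,  6.47232013e-06,
        1.09168575e+00, -1.05586687e-01]), 'qvel': array([ 6.06302958e-05,  1.26401169e-03,  6.11963644e-04, -9.95095922e-04,
       -1.28647041e-03,  1.25695939e-03]), 'tau': array([ 7.50951349e-04, -6.12648225e+01, -2.58183002e+01,  6.92303781e-02,
        4.81768115e-02, -1.09790490e-04]), 'ee_pos': array([0.25980672, 0.56840432, 0.40413406]), 'tool_rot': array([-1.84849951e-04,  2.12754250e-01,  9.77105569e-01, -5.48716530e-04]), 'ft_force': array([ 0.42070535,  0.05249975, -0.82763461]), 'ft_torque': array([ 0.02588396, -0.04230364, -0.03011906]), 'finger_gap': 0.9960338337762596}
scene [[489.74623733   0.         266.80335884]
 [  0.         489.74623733 194.36226268]
 [  0.           0.           1.        ]] [[ 0.72150311  0.69238722 -0.00576208]
 [ 0.45096473 -0.47621066 -0.75488689]
 [-0.525418    0.54205475 -0.65582968]] [-0.36424514 -0.11748451  1.6700053 ] [ 1.19323622 -0.70898299  1.00445272]
cabinet []
leaf [([0.56, -0.285, 0.114], 0.75), ([0.403, 0.316, 0.098], 0.44
[... 1709 characters left out ...]
 [([0.395, 0.318, 0.095], 0.96)]
bowl [([0.372, 0.223, 0.012], 0.64), ([0.272, -0.376, 0.022], 0.62)]
cup [([0.374, 0.227, 0.015], 0.66)]
wrist [[329.00378753   0.         251.47367831]
 [  0.         329.00378753 192.78870746]
 [  0.           0.           1.        ]] [[ 4.16582012e-01  9.09097875e-01 -6.94167612e-04]
 [ 8.78184149e-01 -4.02218542e-01  2.58868395e-01]
 [ 2.35057501e-01 -1.08449524e-01 -9.65912352e-01]] [-0.62375919 -0.02822833  0.38999306] [0.19296574 0.59799876 0.38357354]
cabinet []
leaf []
rack []
board []
pin_low []
pin_high []
knob []
socket_low []
socket_high []
leaf_edge []
top_front []
boule []
roll []
screwdriver []
jar [([0.38, 0.359, 0.021], 0.6)]
bowl []
cup []
```

View pics/scene0.png

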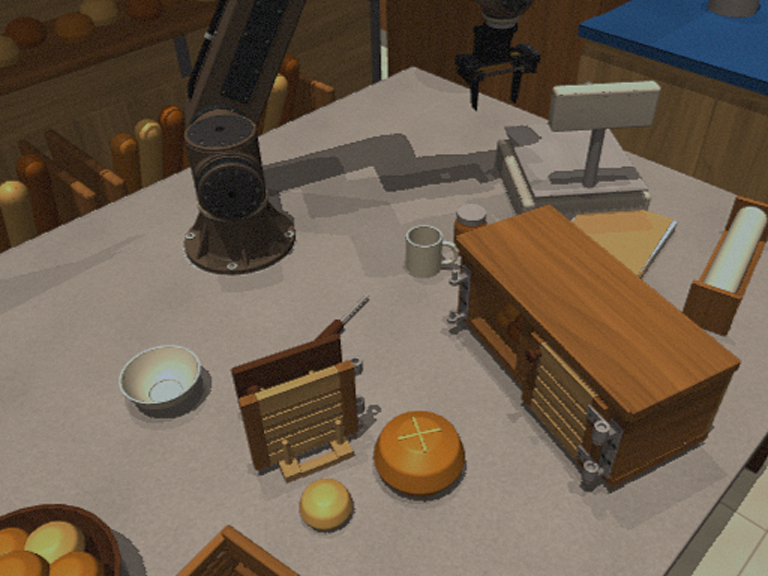

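View pics/top0.png

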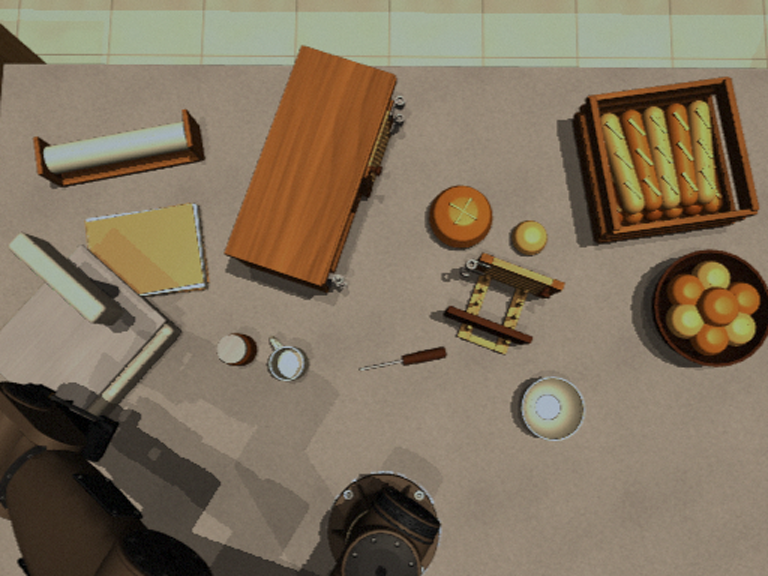

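Run:
```python
from h import *
print(bot.state()['time'])
```

```text
2.7
```

Run:
```python
from h import *
for c in ['top0','scene0']:
    f=np.load(c+'.npz'); P=cloud(f); d=f['depth']
    m=(d>0)&(P[...,2]>0.198)&(P[...,2]<0.228)&(P[...,0]>0.45)&(P[...,1]>-0.1)&(P[...,1]<0.4)
    n,l,s,_=cv2.connectedComponentsWithStats(m.astype(np.uint8)); k=1+s[1:,4].argmax(); q=P[l==k]
    print(c,len(q),'z',np.median(q[:,2]),'std',q[:,2].std())
    r=cv2.minAreaRect((q[:,:2]*1000).astype(np.float32)); print('cab rect mm',r)
    # table
    t=P[(d>0)&(abs(P[...,2])<.02)&(P[...,0]>0.3)&(P[...,0]<.9)]; print('table z',np.median(t[:,2]))
    m=(d>0)&(P[...,2]>0.165)&(P[...,2]<0.195)&(P[...,0]>0.4)&(P[...,0]<.7)&(P[...,1]<-0.12)&(P[...,1]>-.45)
    q=P[m]; r=cv2.minAreaRect((q[:,:2]*1000).astype(np.float32)); print('leaf',len(q),np.median(q[:,2]),r)
    m=(d>0)&(P[...,2]>0.03)&(P[...,2]<0.1)&(np.hypot(P[...,0]-.7,P[...,1]+.175)<.1)&(P[...,0]>.62)
    q=P[m]; (x,y),rr=cv2.minEnclosingCircle((q[:,:2]*1000).astype(np.float32)); print('boule',x,y,rr)
```

```text
top0 10319 z 0.21230355954826421 std 0.0026271219530816063
cab rect mm ((778.5130004882812, 152.98907470703125), (215.05535888671875, 470.4701232910156), 72.05752563476562)
table z 0.0004386800374916852
leaf 373 0.17735418700167108 ((552.8112182617188, -276.26422119140625), (181.0460662841797, 40.00099563598633), 69.73819732666016)
boule 711.9203491210938 -169.65928649902344 73.97368621826172
scene0 11989 z 0.21187533183905852 std 0.002545419761076815
cab rect mm ((775.5634155273438, 150.8235626220703), (217.57276916503906, 474.22479248046875), 72.0756607055664)
table z -0.00015358301221529835
leaf 723 0.17611298812747297 ((551.64697265625, -279.54296875), (179.15194702148438, 41.88864517211914), 69.140869140625)
boule 711.0015258789062 -173.65945434570312 74.00979614257812
```

Run:
```python
from h import *
im=cv2.imread('pics/top0.png')
f=np.load('top0.npz'); i=cv2.cvtColor(f['image'],cv2.COLOR_RGB2BGR)
a=cv2.resize(i[20:220,140:400],None,fx=3,fy=3,interpolation=cv2.INTER_CUBIC)
cv2.imwrite('pics/top0c.png',a)
f=np.load('scene0.npz'); i=cv2.cvtColor(f['image'],cv2.COLOR_RGB2BGR)
a=cv2.resize(i[170:340,140:340],None,fx=4,fy=3.5,interpolation=cv2.INTER_CUBIC)
cv2.imwrite('pics/scene0c.png',a)
```

```text
(no output)
```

View pics/top0c.png

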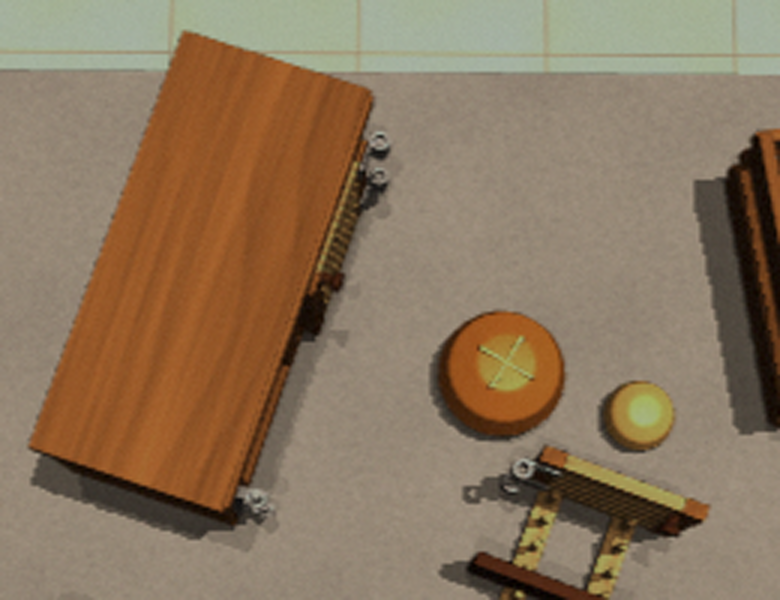

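View pics/scene0c.png

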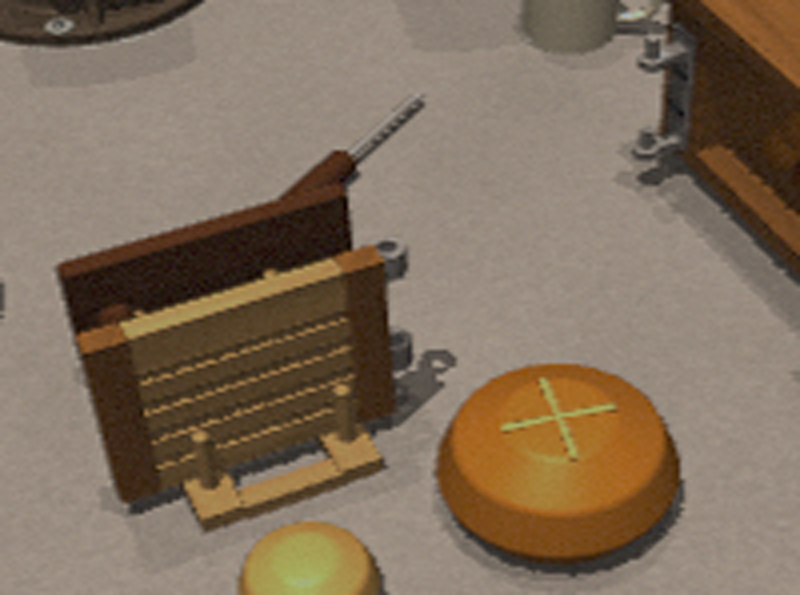

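```bash
cat >> h.py <<'E'
def pose(st=None):
    st=st or bot.state(); w,x,y,z=st['tool_rot']; R=Ro.from_quat([x,y,z,w]).as_matrix()
    return np.array(st['ee_pos']),np.degrees(np.arctan2(R[1,1],R[0,1])),R
def plan(wps,close,start=None):
    """wps: (x,y,z,yawdeg of tool y, nrows); prints rows in mm-rounded"""
    if start is None:
        p,a,_=pose()
    else: p,a=np.array(start[:3]),start[3]
    p=p.copy(); rows=[]
    for (x,y,z,yw,n) in wps:
        p0=p.copy();a0=a; tgt=np.array([x,y,z])
        for i in range(n):
            g=p0+(tgt-p0)*(i+1)/n; ga=a0+(yw-a0)*(i+1)/n
            t=np.radians(a); yt=np.array([np.cos(t),np.sin(t),0]); zt=np.array([0,0,-1.]); xt=np.cross(yt,zt)
            d=g-p; r=np.round([d@xt,d@yt,d@zt],3); tw=round(np.radians(a-ga),2)
            if np.linalg.norm(r)>.05 or abs(tw)>.15: print('LIMIT',r,tw)
            p=p+r[0]*xt+r[1]*yt+r[2]*zt; a=a-np.degrees(tw)
            rows.append('%g %g %g %g %g'%(*[v+0. for v in r],tw,close))
    for i in range(0,len(rows),12): print('; '.join(rows[i:i+12]).replace('-0 ','0 '))
    print('end',np.round(p,4),round(a,2))
E
python3 - <<'E'
from h import *
print(pose()[:2])
plan([(.45,.35,.45,40,7),(.57,.05,.45,10,7),(.567,-.2726,.43,-20.6,8)],0)
E
```

```text
(array([0.25985096, 0.56840773, 0.40476684]), np.float64(65.43091014005759))
-0.038 -0.017 -0.006 0.06 0; -0.038 -0.015 -0.007 0.07 0; -0.04 -0.012 -0.006 0.06 0; -0.04 -0.01 -0.007 0.06 0; -0.041 -0.007 -0.006 0.07 0; -0.041 -0.004 -0.007 0.06 0; -0.041 -0.002 -0.006 0.06 0; -0.044 -0.015 0 0.08 0; -0.045 -0.011 0 0.07 0; -0.045 -0.008 0 0.08 0; -0.046 -0.004 0 0.07 0; -0.046 -0.001 0 0.08 0
-0.046 0.003 0 0.07 0; -0.046 0.006 0 0.08 0; -0.04 -0.007 0.002 0.07 0; -0.04 -0.005 0.003 0.06 0; -0.04 -0.002 0.002 0.07 0; -0.04 0.001 0.003 0.07 0; -0.041 0.004 0.002 0.06 0; -0.04 0.005 0.003 0.07 0; -0.039 0.009 0.002 0.07 0; -0.039 0.012 0.003 0.06 0
end [ 0.5672 -0.2731  0.4298] -20.51
```

>>> arm_command:
  series: "-0.038 -0.017 -0.006 0.06 0; -0.038 -0.015 -0.007 0.07 0; -0.04 -0.012 -0.006 0.06 0; -0.04 -0.01 -0.007 0.06 0; -0.041 -0.007 -0.006 0.07 0; -0.041 -0.004 -0.007 0.06 0; -0.041 -0.002 -0.006 0.06 0; -0.044 -0.015 0 0.08 0; -0.045 -0.011 0 0.07 0; -0.045 -0.008 0 0.08 0; -0.046 -0.004 0 0.07 0; -0.046 -0.001 0 0.08 0"

```text
time: 3.9
ee_pos: [0.5357, 0.1341, 0.4499]
tool_rot: [0.0, 0.586, 0.81, 0.0]
ft_force: [1.4, 0.1, -0.3]
finger_gap: 1.002
```

>>> arm_command:
  series: "-0.046 0.003 0 0.07 0; -0.046 0.006 0 0.08 0; 0 0 0.04 0 0; 0 0 0.04 0 0; 0 0 0 0 0; 0 0 0 0 0"

```text
time: 4.5
ee_pos: [0.5704, 0.0503, 0.3704]
tool_rot: [-0.0, 0.644, 0.765, -0.0]
ft_force: [0.8, 1.0, 1.2]
finger_gap: 0.996
```

Run:
```python
from h import *
print(pose()[:2])
f=grab('wrist','w1')
for l in ['pin_low','pin_high','top_front']:
    print(l,[(np.round(b['position'],3).tolist(),round(b['p'],2)) for b in bot.boxes_of(l,'wrist')][:3])
print(proj(f,[.544,.099,.16]))
```

```text
(array([0.57035168, 0.05034312, 0.37040057]), np.float64(9.864895229584127))
pin_low [([0.607, 0.134, 0.212], 0.77)]
pin_high [([0.606, 0.134, 0.207], 0.97)]
top_front []
[222.4426799 140.2705911]
```

View pics/w1.png

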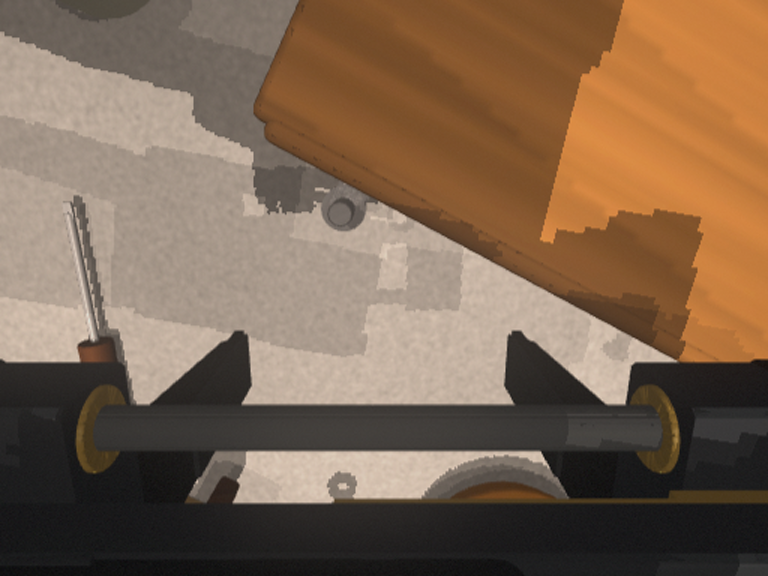

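Run:
```python
from h import *
f=np.load('w1.npz')
i=cv2.cvtColor(f['image'],cv2.COLOR_RGB2BGR)
a=i[110:170,190:270]; a=cv2.convertScaleAbs(a,alpha=1.5,beta=10)
cv2.imwrite('pics/w1c.png',cv2.resize(a,None,fx=9,fy=9,interpolation=cv2.INTER_CUBIC))
P=cloud(f); 
print(np.round(P[132:152:2,218:238:2,2]*1000).astype(int))
```

```text
[[139 137 139 139 146 148 144 140 139 139]
 [139 138 139 158 159 158 155 150 142 139]
 [139 140 158 159 158 159 159 157 149 139]
 [138 158 158 158 159 160 159 159 156 140]
 [139 159 159 159 160 159 158 159 157 139]
 [159 160 158 158 158 159 158 160 158 139]
 [140 158 159 158 159 159 158 159 158 140]
 [138 159 159 159 159 159 159 159 158 141]
 [139 139 159 159 158 158 160 158 138 138]
 [  1 138 138 138 159 158 139 139 140 138]]
```

View pics/w1c.png

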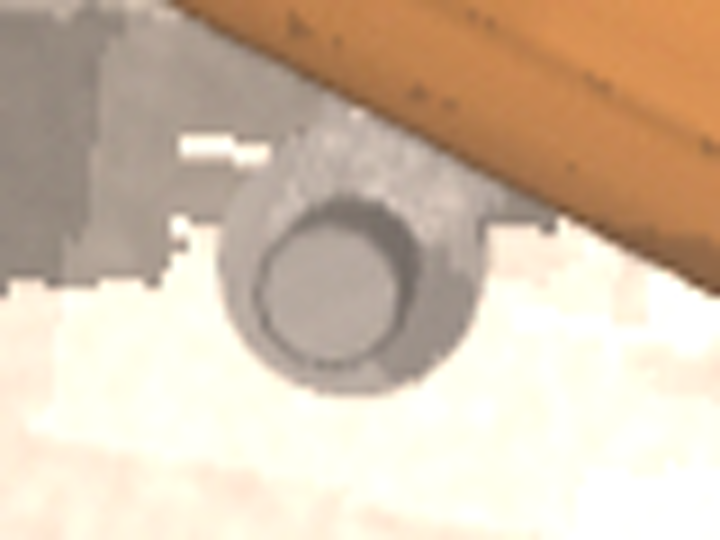

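```bash
cat >> h.py <<'E'
def ray_z(f,u,v,z):
    K=f['mtx']; r=f['R'].T@np.array([(u-K[0,2])/K[0,0],(v-K[1,2])/K[1,1],1.]); c=-f['R'].T@f['t']
    return c+r*(z-c[2])/r[2]
E
python3 - <<'E'
from h import *
f=np.load('w1.npz'); P=cloud(f)
p=ray_z(f,226.1,142.0,.16); print('pin',p)
a=np.radians(72.06); O=np.array([.779,.1586]); R=np.array([[np.cos(a),-np.sin(a)],[np.sin(a),np.cos(a)]])
print('in cab',R.T@(p[:2]-O))
# front edge of top board line: points z>.205 near edges
d=f['depth']; m=((d>0)&(P[...,2]>.2)&(P[...,2]<.225)).astype(np.uint8)
c,_=cv2.findContours(m,cv2.RETR_EXTERNAL,cv2.CHAIN_APPROX_NONE); c=max(c,key=len)[:,0]
q=np.array([P[v,u] for u,v in c if 3<u<508 and 3<v<225]); qc=(q[:,:2]-O)@R
fr=qc[(qc[:,0]<-.105)&(qc[:,1]>0)]; print('front edge',len(fr),np.polyfit(fr[:,1],fr[:,0],1),np.median(fr[:,0]))
en=qc[(qc[:,1]>.22)&(qc[:,0]>-.1)]; print('end',len(en),np.median(en[:,1]),np.polyfit(en[:,0],en[:,1],1))
E
```

```text
pin [0.54620643 0.09838528 0.16      ]
in cab [-0.12899233  0.20292766]
front edge 277 [ 0.02049459 -0.1172019 ] -0.11406161940143551
end 49 0.23535922802314596 [0.00095353 0.2354663 ]
```

Run:
```python
from h import *
plan([(.57,-.03,.43,2,3),(.567,-.2726,.40,-20.6,6)],0)
```

```text
-0.026 -0.005 -0.019 0.05 0; -0.027 -0.003 -0.02 0.04 0; -0.027 -0.002 -0.019 0.05 0; -0.04 -0.002 0.005 0.07 0; -0.041 0.001 0.005 0.06 0; -0.04 0.004 0.005 0.07 0; -0.04 0.006 0.005 0.06 0; -0.04 0.008 0.005 0.07 0; -0.038 0.012 0.005 0.06 0
end [ 0.5675 -0.2724  0.3997] -20.48
```

>>> arm_command:
  series: "-0.026 -0.005 -0.019 0.05 0; -0.027 -0.003 -0.02 0.04 0; -0.027 -0.002 -0.019 0.05 0; -0.04 -0.002 0.005 0.07 0; -0.041 0.001 0.005 0.06 0; -0.04 0.004 0.005 0.07 0; -0.04 0.006 0.005 0.06 0; -0.04 0.008 0.005 0.07 0; -0.038 0.012 0.005 0.06 0; 0 0 0 0 0; 0 0 0 0 0"

```text
time: 5.8
ee_pos: [0.5669, -0.2732, 0.3985]
tool_rot: [0.0, 0.822, 0.57, 0.0]
ft_force: [-0.1, 0.4, 0.2]
finger_gap: 0.995
```

Run:
```python
from h import *
print(pose()[:2])
f=grab('wrist','w2')
P=cloud(f); d=f['depth']
m=((d>0)&(P[...,2]>.168)&(P[...,2]<.186)).astype(np.uint8)
n,l,s,_=cv2.connectedComponentsWithStats(m); 
for k in range(1,n):
    if s[k,4]>100:
        q=P[l==k]; print(s[k],np.median(q[:,2]),cv2.minAreaRect((q[:,:2]*1000).astype(np.float32)))
```

```text
(array([ 0.56693238, -0.27324274,  0.39847974]), np.float64(-20.55997928484211))
[ 231   92   31  178 4613] 0.1766957543751833 ((571.7604370117188, -252.418212890625), (115.22061157226562, 17.910057067871094), 70.27019500732422)
[236 301  25  31 745] 0.1767738476649455 ((538.8523559570312, -339.5301818847656), (26.306171417236328, 17.50005531311035), 70.50997924804688)
```

View pics/w2.png

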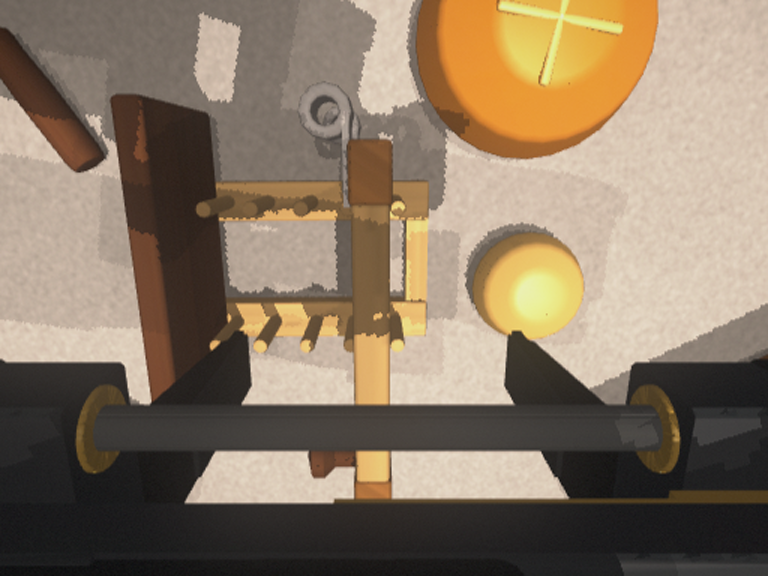

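>>> arm_command:
  series: "0 -0.002 0.022 0 0; 0 0 0.022 0 0; 0 0 0.022 0 0; 0 0 0 0 0; 0 0 0 0 1; 0 0 0 0 1; 0 0 0 0 1; 0 0 0 0 1; 0 0 0 0 1; 0 0 0 0 1; 0 0 0 0 1; 0 0 0 0 1"
  force: 30

```text
time: 7.05
ee_pos: [0.5652, -0.2721, 0.3317]
tool_rot: [-0.0, 0.822, 0.57, 0.0]
ft_force: [-0.8, 0.0, -0.6]
finger_gap: 0.387
```

Run:
```python
from h import *
s=bot.state();print(pose(s)[:2],s['finger_gap'],s['ft_force'],s['ft_torque'])
```

```text
(array([ 0.56524003, -0.27211265,  0.33168404]), np.float64(-20.51960959473336)) 0.38697198508537684 [-0.8242946   0.01832747 -0.6451765 ] [-0.09729589  0.0718288   0.03719657]
```

>>> arm_command:
  series: "0 0 0 0 1; 0 0 0 0 1; 0 0 0 0 1; 0 0 0 0 1; 0 0 0 0 1"

```text
time: 7.55
ee_pos: [0.5653, -0.2721, 0.3317]
tool_rot: [-0.0, 0.822, 0.57, 0.0]
ft_force: [0.9, 0.7, -0.8]
finger_gap: 0.169
```

>>> arm_command:
  series: "0 0 -0.01 0 1; 0 0 -0.02 0 1; 0 0 -0.035 0 1; 0 0 -0.035 0 1; 0 0 0 0 1; 0 0 0 0 1; 0 0 0 0 1"

```text
time: 8.25
ee_pos: [0.565, -0.2719, 0.4301]
tool_rot: [-0.001, 0.822, 0.57, -0.001]
ft_force: [-0.2, -0.2, -6.1]
finger_gap: 0.167
```

Run:
```python
from h import *
s=bot.state();print(pose(s)[:2],s['finger_gap'],s['ft_force'],s['ft_torque'])
f=grab('wrist','w3')
f2=np.load('w2.npz'); print('socket from w2',ray_z(f2,216.7,73.3,.160))
i=cv2.cvtColor(f['image'],cv2.COLOR_RGB2BGR)
cv2.imwrite('pics/w3c.png',cv2.resize(i[0:260,140:340],None,fx=3,fy=2.3,interpolation=cv2.INTER_CUBIC))
grab('scene','s3')
```

```text
(array([ 0.56503607, -0.27194624,  0.43011577]), np.float64(-20.509215043763785)) 0.16684730233131978 [-0.19415979 -0.23252936 -6.06615422] [-0.02342101  0.13655817 -0.03223747]
socket from w2 [ 0.57821311 -0.18079403  0.16      ]
```

View pics/w3.png

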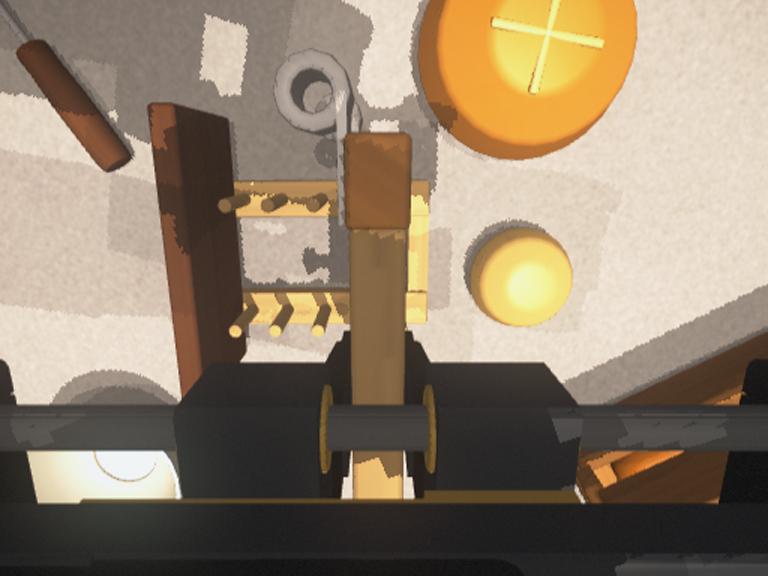

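View pics/s3.png

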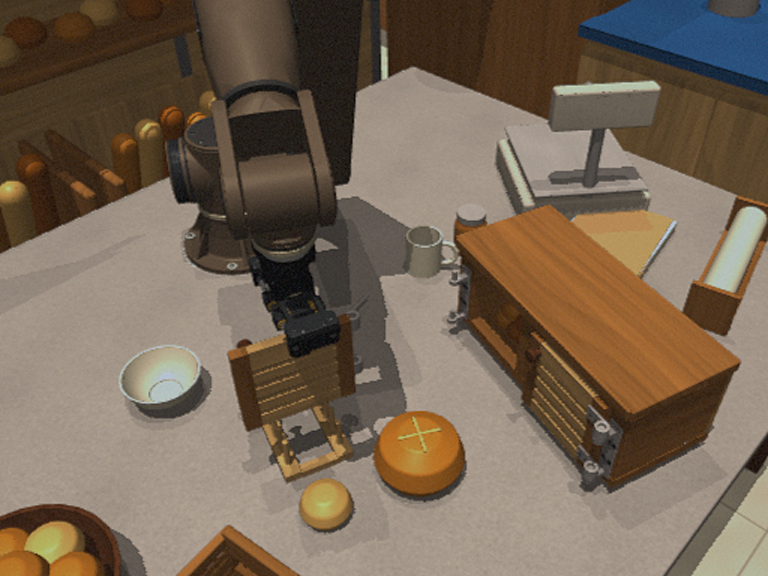

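Run:
```python
from h import *
f=np.load('w3.npz'); i=cv2.cvtColor(f['image'],cv2.COLOR_RGB2BGR)
cv2.imwrite('pics/w3d.png',cv2.resize(i[20:100,170:290],None,fx=6,fy=6,interpolation=cv2.INTER_CUBIC))
P=cloud(f); print(np.round(P[30:96:3,180:240:3,2]*1000).astype(int))
```

```text
[[ -1  -3  -2   0  -2   0  -1  -2  -2  -1   0  -1  -2  -2  -3  -1   0  -2
   -3  -2]
 [ -1  -2  -2   0  -3  -1  -2  -2 256 258 256  -1  -1  -2  -3  -2  -1  -2
   -1  -1]
 [ -1  -2  -2  -1  -1 256 258 258 257 258 256 256 257 256   0  -1   0  -2
   -1  -1]
 [ -4  -2  -1  -3 257 259 258 258 257 258 257 257 258 257 257  -1  -1  -1
   -3  -2]
 [ -2  -1  -2 257 257 256 257 257 258 256 257 258 257 256 258 256 409  -2
   -1  -2]
 [ -2  -1 257 258 257 256 256 257 256 256 257 258 257 257 258 258 257  -2
   -2  -2]
 [ -1   1 257 258 256 259 256 256 253 252 253 255 258 257 257 257 257  -1
   -3  -1]
 [ -2  -2 256 256 257 257 256 251 247 246 242 244 249 257 255 258 257 256
   -2  -2]
 [ -2 257 257 258 257 255 251 246 240 238 236  -1 236 251 257 257 259 258
   -1  -1]
 [ -2 257 258 258 258 257 249 243 237   0  -1  -1  -1  -1 257 257 258 257
    1   0]
 [  0 256 257 258 258 255 246 239  -2  -2  -2  -2  -2  -2 257 256 257 257
  252  -1]
 [  0 257 256 258 256 256 244 238  -1  -2  -2  -1  -1 161 256 256 257 257
  252  -2]
 [  1 257 257 257 258 257 250 238  -3 409   0  -2 161 162 257 258 257 256
  249  -1]
 [ -1  -1 257 258 258 258 254 240  -2  -1  -1 161 160 409 257 257 258 257
  245 162]
 [  0  -1 256 256 257 257 258 254  -1  -1 159 160 256 258 257 258 258 255
  240 159]
 [  0  -2   0 257 258 257 258 256 257 258 257 257 258 259 258 258 257 254
  235 163]
 [ -3   0  -1 254 258 257 258 257 257 258 257 256 257 258 258 257 258 255
  160 161]
 [  0   0  -3  -1 256 258 257 256 258 257 257 256 259 257 258 257 258 255
  162 162]
 [ -2  -1  -1  -2  -1 256 257 257 257 257 256 258 258 256 255 257 257 256
  162 161]
 [ -2  -1  -2  -1   0  -2  -2  -1 254 258 257 255 251 246 241 257 258 255
  162 161]
 [ -2   0  -2   0  -1  -1  -2  -1  -1  -1  -1  -1 161 162 161 256 258 274
  275 275]
 [ -1   1   0   0  -1  -2   0  -1  -3  -1  -2   0  -2  -1 161 257 259 276
  275 276]]
```

View pics/w3d.png

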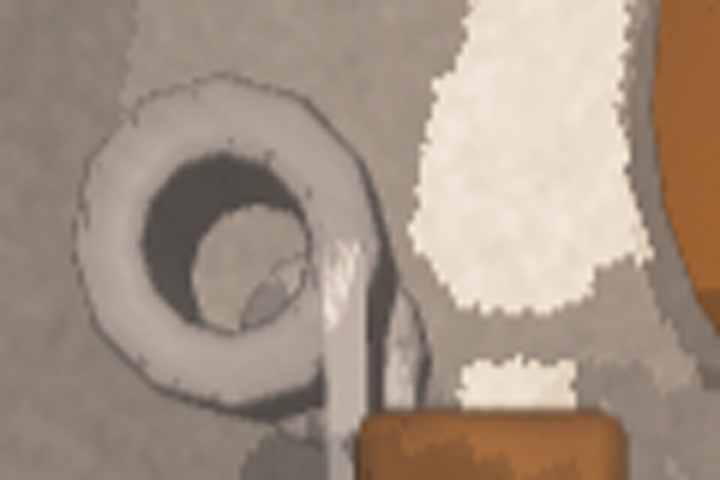

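Run:
```python
from h import *
f=np.load('w3.npz'); p,a,R=(np.array([.56504,-.27195,.43012]),-20.51,None)
t=np.radians(a); yt=np.array([np.cos(t),np.sin(t)]); xt=np.array([-yt[1],yt[0]])
for u,v in [(207.4,60.1),(207.4,59.4)]:
    s=ray_z(f,u,v,.2584); d=s[:2]-p[:2]; print(s,'tool x,y',d@xt,d@yt)
f=np.load('w2.npz'); s=ray_z(f,216.7,73.3,.160); d=s[:2]-np.array([.5652,-.2721]); print('w2',d@xt,d@yt)
# leaf direction in w3 from top rail edges
f=np.load('w3.npz');P=cloud(f); m=((P[...,2]>.27)&(P[...,2]<.283)&(f['depth']>0)).astype(np.uint8)
n,l,st,_=cv2.connectedComponentsWithStats(m); k=1+st[1:,4].argmax(); q=P[l==k]; print(cv2.minAreaRect((q[:,:2]*1000).astype(np.float32)),np.median(q[:,2]))
```

```text
[ 0.57810807 -0.18051141  0.2584    ] tool x,y 0.09022106217689498 -0.019797717152616738
[ 0.57821536 -0.18025304  0.2584    ] tool x,y 0.09050064441748708 -0.019787756275082537
w2 0.09007759519706099 -0.019802726755049266
((576.479736328125, -234.72793579101562), (79.00067901611328, 28.636337280273438), 72.21371459960938) 0.27519452177253767
```

Run:
```python
from h import *
plan([(.558,-.18,.43,-17,3),(.5523,-.034,.42,-6,5),(.5523,-.034,.374,-6,3),(.554,-.0174,.374,-6,2)],1)
```

```text
0.028 -0.013 0 -0.02 1; 0.028 -0.012 0 -0.02 1; 0.028 -0.012 0 -0.02 1; 0.028 -0.01 0.002 -0.04 1; 0.028 -0.008 0.002 -0.04 1; 0.028 -0.008 0.002 -0.04 1; 0.029 -0.006 0.002 -0.03 1; 0.029 -0.006 0.002 -0.04 1; 0 0 0.015 0 1; 0 0 0.016 0 1; 0 0 0.015 0 1; 0.008 0 0 0 1
0.008 0 0 0 1
end [ 0.5538 -0.0176  0.3741] -6.19
```

>>> arm_command:
  series: "0.028 -0.013 0 -0.02 1; 0.028 -0.012 0 -0.02 1; 0.028 -0.012 0 -0.02 1; 0.028 -0.01 0.002 -0.04 1; 0.028 -0.008 0.002 -0.04 1; 0.028 -0.008 0.002 -0.04 1; 0.029 -0.006 0.002 -0.03 1; 0.029 -0.006 0.002 -0.04 1; 0 0 0 0 1; 0 0 0 0 1"

```text
time: 9.35
ee_pos: [0.5522, -0.0331, 0.4211]
tool_rot: [-0.0, 0.744, 0.668, -0.0]
ft_force: [0.2, -1.3, -5.1]
finger_gap: 0.168
```

Run:
```python
from h import *
s=bot.state();print(pose(s)[:2],s['finger_gap'],s['ft_force'],s['ft_torque'])
f=grab('wrist','w4')
```

```text
(array([ 0.55217582, -0.03314146,  0.42106332]), np.float64(-6.129561528441458)) 0.16760451198025259 [ 0.24698552 -1.26432182 -5.05101016] [-0.10187953  0.049737    0.00062414]
```

View pics/w4.png

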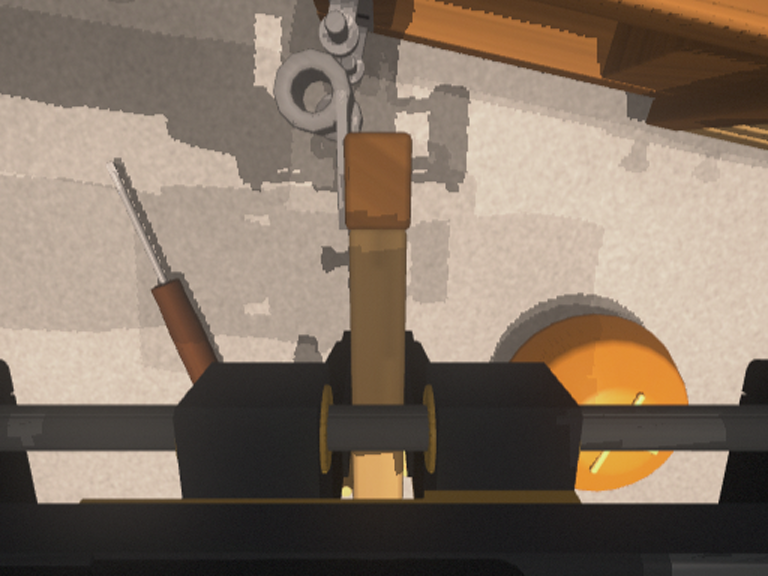

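Run:
```python
from h import *
f=np.load('w4.npz'); i=cv2.cvtColor(f['image'],cv2.COLOR_RGB2BGR)
cv2.imwrite('pics/w4c.png',cv2.resize(i[0:65,180:260],None,fx=9,fy=9,interpolation=cv2.INTER_CUBIC))
```

```text
(no output)
```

View pics/w4c.png

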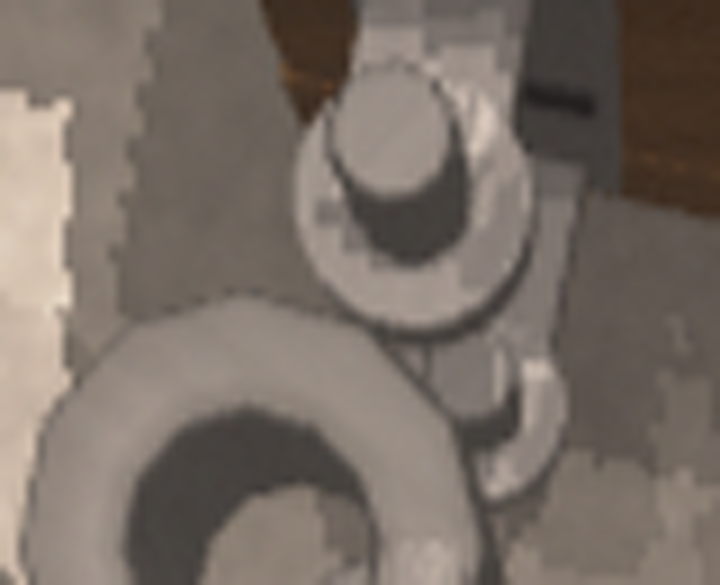

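Run:
```python
from h import *
f=np.load('w4.npz'); p=ray_z(f,223.0,14.0,.16); print(p)
pp=np.array([.55218,-.03314]);t=np.radians(-6.13); yt=np.array([np.cos(t),np.sin(t)]); xt=np.array([-yt[1],yt[0]])
for pin in (p[:2],np.array([.5462,.0984])):
    d=pin-pp; print('pin in tool',d@xt,d@yt,'move',d@xt-.0903,d@yt+.0198)
s=ray_z(f,207.4,60.1,.4211-.43012+.2584)[:2]; d=s-pp; print(s,d@xt,d@yt)
```

```text
[0.54637292 0.09769089 0.16      ]
pin in tool 0.12946271585988867 -0.019744612388481877 move 0.03916271585988866 5.5387611518124824e-05
pin in tool 0.13014930393996307 -0.01999226560305533 move 0.03984930393996307 -0.0001922656030553284
[0.54219459 0.05869905] 0.09024763643314392 -0.019735314454500306
```

>>> arm_command:
  series: "0 0 0.016 0 1; 0 0 0.016 0 1; 0 0 0.015 0 1; 0 0 0 0 1; 0.009 0 0 0 1; 0.009 0 0 0 1; 0 0 0 0 1; 0 0 0 0 1"

```text
time: 10.2
ee_pos: [0.5541, -0.0152, 0.3753]
tool_rot: [0.0, 0.744, 0.668, 0.0]
ft_force: [0.2, 0.1, -4.4]
finger_gap: 0.171
```

Run:
```python
from h import *
s=bot.state();print(pose(s)[:2],s['finger_gap'],s['ft_force'],s['ft_torque'])
f=grab('wrist','w5'); i=cv2.cvtColor(f['image'],cv2.COLOR_RGB2BGR)
cv2.imwrite('pics/w5c.png',cv2.resize(i[10:95,170:270],None,fx=7,fy=7,interpolation=cv2.INTER_CUBIC))
grab('scene','s5')
```

```text
(array([ 0.55407833, -0.01516754,  0.3752594 ]), np.float64(-6.135398954028857)) 0.17085297727229629 [ 0.17008469  0.11955978 -4.39412061] [-0.13355042 -0.00719472  0.04091554]
```

View pics/w5c.png

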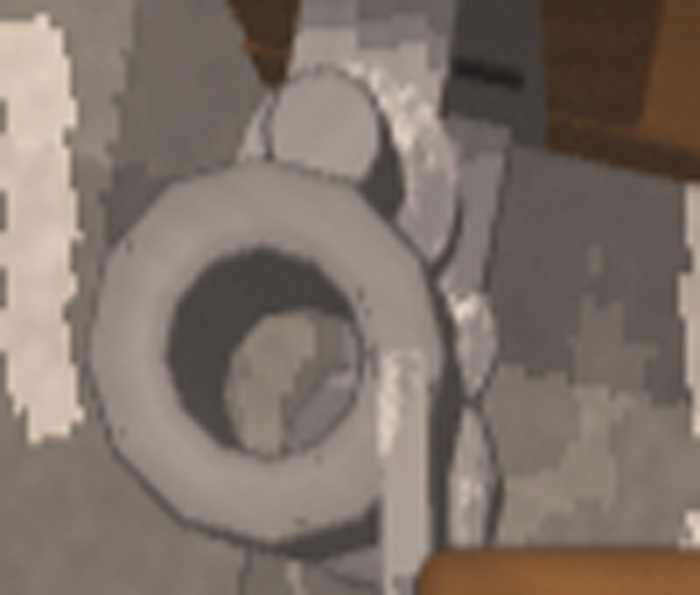

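View pics/s5.png

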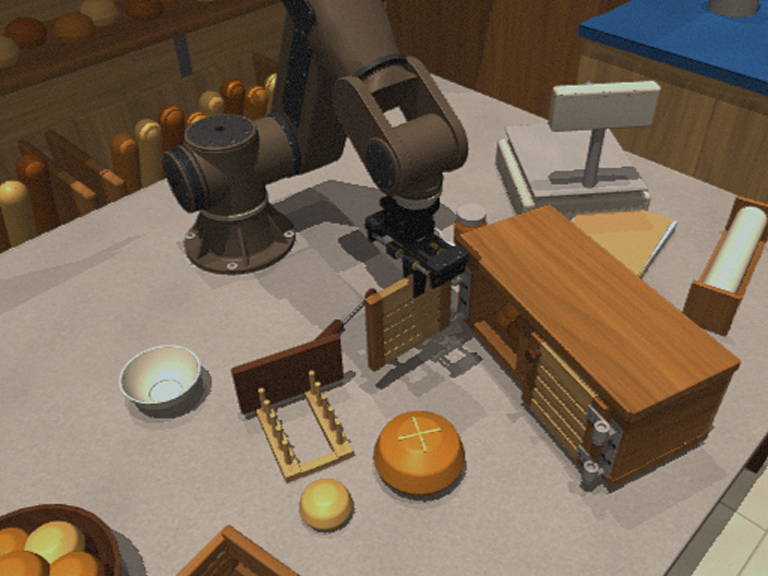

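Run:
```python
from h import *
f=np.load('w5.npz'); p=ray_z(f,216.2,27.4,.16); print(p)
pp=np.array([.55408,-.01517]);t=np.radians(-6.13); yt=np.array([np.cos(t),np.sin(t)]); xt=np.array([-yt[1],yt[0]])
for pin in (p[:2],np.array([.5463,.0979])):
    d=pin-pp; print('pin in tool',d@xt,d@yt,'move',d@xt-.0903,d@yt+.0198)
```

```text
[0.54667216 0.09824986 0.16      ]
pin in tool 0.11198030197475592 -0.01947698533011514 move 0.021680301974755914 0.0003230146698848628
pin in tool 0.11159269985164542 -0.019809660265147806 move 0.02129269985164542 -9.660265147804631e-06
```

>>> arm_command:
  series: "0.008 0 0 0 1; 0.008 0 0 0 1; 0.005 0 0 0 1; 0 0 0 0 1; 0 0 0.007 0 1; 0 0 0.007 0 1; 0 0 0 0 1; 0 0 0 0 1"

```text
time: 11.1
ee_pos: [0.5563, 0.0051, 0.3604]
tool_rot: [-0.0, 0.744, 0.668, -0.0]
ft_force: [0.1, -0.7, -3.2]
finger_gap: 0.159
```

Run:
```python
from h import *
s=bot.state();print(pose(s)[:2],s['finger_gap'],s['ft_force'],s['ft_torque'])
f=grab('wrist','w6'); i=cv2.cvtColor(f['image'],cv2.COLOR_RGB2BGR)
cv2.imwrite('pics/w6c.png',cv2.resize(i[10:95,170:270],None,fx=7,fy=7,interpolation=cv2.INTER_CUBIC))
P=cloud(f); print(np.round(P[46:78:3,192:224:3,2]*1000).astype(int))
```

```text
(array([0.55634135, 0.00508847, 0.36036203]), np.float64(-6.204001871052792)) 0.15904015492351448 [ 0.13944541 -0.67899934 -3.23642638] [-0.02870968  0.06136736 -0.03735647]
[[189 187 189 187 187 187 187 187 187 187 187]
 [187 188 187 185 181 178 178 181 187 187 187]
 [188 188 184 179 175 172 170 171 174 187 187]
 [188 186 180 175 171  -1 139 139 139 166 188]
 [339 186 179 170 165 139 159 158 159 159 188]
 [187 184 178 169 139 158 158 159 159 158 188]
 [187 185 178 167 139 159 159 158 159 158 187]
 [189 188 181 169 138 158 159 158 159 159 186]
 [188 187 187 173 139 157 159 159 159 188 186]
 [188 188 187 188 169 138 158 159 186 188 187]
 [187 188 189 188 187 186 187 187 188 188 188]]
```

View pics/w6c.png

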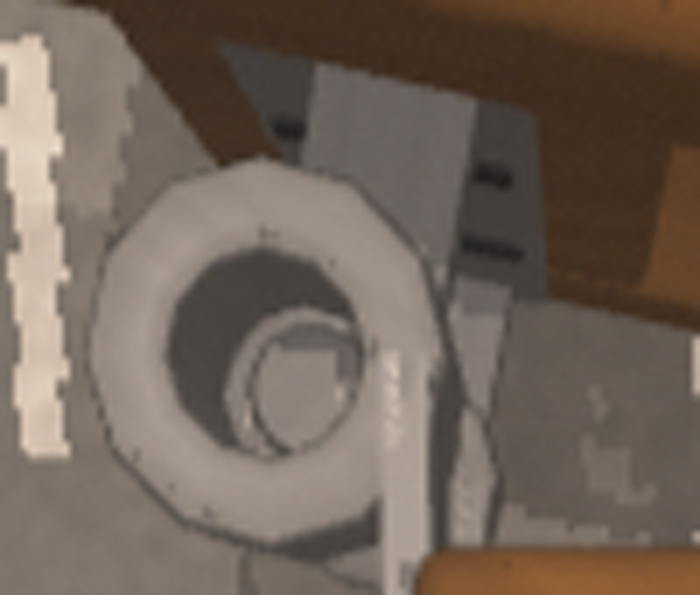

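Run:
```python
from h import *
f=np.load('w6.npz'); 
pp=np.array([.55634,.00509]);t=np.radians(-6.20); yt=np.array([np.cos(t),np.sin(t)]); xt=np.array([-yt[1],yt[0]])
def px(c): return 170+c[0]/7-.43, 10+c[1]/7-.43
def tl(c,z):
    d=ray_z(f,*px(c),z)[:2]-pp; return np.round([d@xt*1000,d@yt*1000],2)
print('pin tip c',tl((313,392),.16),'L',tl((250,392),.16),'bot',tl((313,455),.16))
zl=.36036-.3317+.018+.118
print(zl,'mouth left',tl((228,386),zl),'bot',tl((290,462),zl),'top',tl((300,308),zl))
print('top bore', tl((263.5,354.5),zl+.024))
for pin in ([.5463,.0979],[.5467,.0982]):
    d=np.array(pin)-pp; print(d@xt*1e3,d@yt*1e3)
```

```text
pin tip c [ 91.14 -19.84] L [ 91.14 -24.44] bot [ 86.8  -19.97]
0.16466000000000003 mouth left [ 91.05 -25.37] bot [ 85.94 -21.13] top [ 96.19 -20.09]
top bore [ 90.23 -19.73]
91.18283743498213 -20.004695881357964
91.52428246645623 -19.639435302480887
```

>>> arm_command:
  series: "0.0005 0 0.001 0 1; 0 0 0.002 0 1; 0 0 0.002 0 1; 0 0 0.001 0 1; 0 0 0.001 0 1; 0 0 0 0 1"

```text
time: 11.75
ee_pos: [0.5563, 0.0058, 0.3536]
tool_rot: [-0.0, 0.744, 0.668, -0.0]
ft_force: [1.0, -1.1, -4.1]
finger_gap: 0.164
```

Run:
```python
from h import *
s=bot.state();print(pose(s)[:2],s['finger_gap'],s['ft_force'],s['ft_torque'])
f=grab('wrist','w7'); i=cv2.cvtColor(f['image'],cv2.COLOR_RGB2BGR)
cv2.imwrite('pics/w7c.png',cv2.resize(i[10:95,170:270],None,fx=7,fy=7,interpolation=cv2.INTER_CUBIC))
P=cloud(f); print(np.round(P[46:78:3,192:224:3,2]*1000).astype(int))
print(bot.state()['ft_force'])
```

```text
(array([0.55634964, 0.00577629, 0.3536034 ]), np.float64(-6.188711395663885)) 0.16361969532375964 [ 0.9503206  -1.05027532 -4.11277167] [-0.09046492  0.03264078  0.02495093]
[[182 180 181 180 180 180 180 181 181 182 181]
 [182 180 180 178 176 172 171 174 180 181 180]
 [180 179 177 174 169 167 163 164 168 179 180]
 [180 179 174 168 163 138 138 138 139 160 181]
 [180 179 172 164 157 159 158 159 159 157 179]
 [180 178 170 161 140 158 159 159 160 159 181]
 [182 179 170 160 159 159 158 158 158 159 181]
 [182 180 173 161 160 159 160 158 160 159 181]
 [180 181 180 165 139 157 159 158 159 181 180]
 [182 180 181 179 164 157 158 158 180 181 180]
 [182 181 180 181 181 181 179 181 181 181 180]]
[-0.26281403 -0.29281399 -5.09226391]
```

View pics/w7c.png

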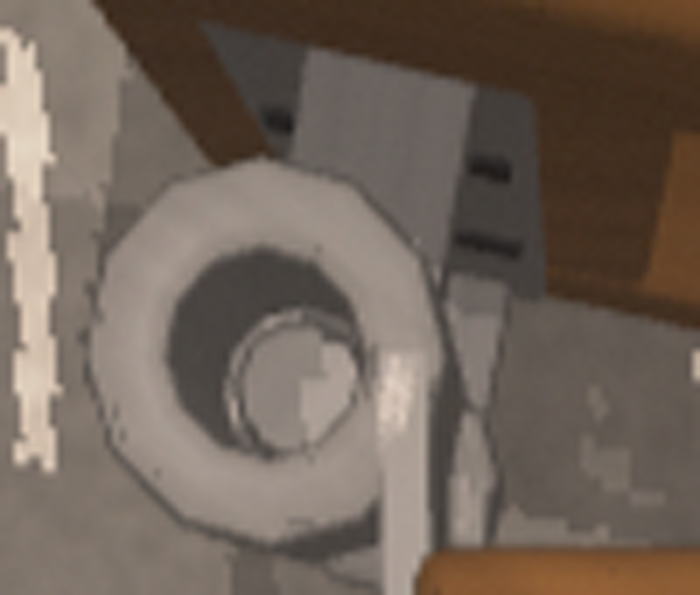

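>>> arm_command:
  series: "0 0 0.001 0 1; 0 0 0.001 0 1; 0 0 0.001 0 1; 0 0 0.001 0 1; 0 0 0.001 0 1; 0 0 0 0 1"

```text
time: 12.4
ee_pos: [0.5563, 0.0058, 0.3486]
tool_rot: [-0.0, 0.744, 0.668, -0.0]
ft_force: [-0.1, -0.6, -5.5]
finger_gap: 0.169
```

Run:
```python
from h import *
s=bot.state();print(pose(s)[:2],s['finger_gap'],s['ft_force'],s['ft_torque'])
f=grab('wrist','w8'); i=cv2.cvtColor(f['image'],cv2.COLOR_RGB2BGR)
cv2.imwrite('pics/w8c.png',cv2.resize(i[10:95,170:270],None,fx=7,fy=7,interpolation=cv2.INTER_CUBIC))
P=cloud(f); print(np.round(P[46:78:3,192:224:3,2]*1000).astype(int))
print(bot.state()['ft_force'])
```

```text
(array([0.55634636, 0.0057728 , 0.34856941]), np.float64(-6.190009483484012)) 0.16893834336381516 [-0.13106517 -0.63276635 -5.51559999] [-0.07282813  0.04789106  0.00906868]
[[176 176 176 175 176 174 174 175 176 177 176]
 [176 176 175 173 170 167 166 169 174 176 176]
 [177 174 173 168 162 161 159 159 161 175 175]
 [175 175 169 327 158 159 159 158 158 155 176]
 [175 175 166 160 158 159 158 158 158 159 175]
 [176 172 165 156 158 159 159 157 158 159 175]
 [175 174 165 156 160 159 159 159 158 159 174]
 [176 175 169 157 158 159 159 157 158 327 174]
 [176 176 174 160 159 158 159 159 159 175 176]
 [175 175 175 174 158 158 159 159 175 176 176]
 [176 175 175 175 177 176 175 176 175 176 176]]
[ 0.51073722  0.50965222 -4.41456392]
```

View pics/w8c.png

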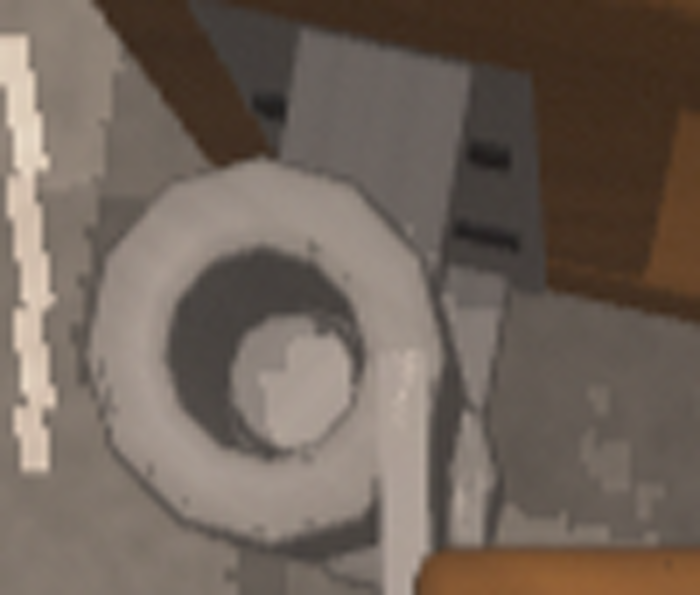

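>>> arm_command:
  series: "0 0 0.001 0 1; 0 0 0.001 0 1; 0 0 0.001 0 1; 0 0 0.001 0 1; 0 0 0.001 0 1; 0 0 0 0 1"

```text
time: 13.05
ee_pos: [0.5564, 0.0058, 0.3436]
tool_rot: [-0.0, 0.744, 0.668, -0.0]
ft_force: [-0.3, 0.7, -4.7]
finger_gap: 0.174
```

>>> arm_command:
  series: "0 0 0.001 0 1; 0 0 0.001 0 1; 0 0 0.001 0 1; 0 0 0.001 0 1; 0 0 0.001 0 1; 0 0 0 0 1"

```text
time: 13.65
ee_pos: [0.5563, 0.0058, 0.3386]
tool_rot: [-0.0, 0.744, 0.668, -0.0]
ft_force: [-0.3, -0.3, -4.3]
finger_gap: 0.164
```

>>> arm_command:
  series: "0 0 0.001 0 1; 0 0 0.001 0 1; 0 0 0 0 1"

```text
time: 13.95
ee_pos: [0.5563, 0.0058, 0.3366]
tool_rot: [-0.0, 0.744, 0.668, -0.0]
ft_force: [-1.2, 0.9, -4.5]
finger_gap: 0.166
```

Run:
```python
from h import *
s=bot.state();print(pose(s)[:2],s['finger_gap'],s['ft_force'],s['ft_torque'])
f=grab('wrist','w9'); i=cv2.cvtColor(f['image'],cv2.COLOR_RGB2BGR)
cv2.imwrite('pics/w9c.png',cv2.resize(i[10:95,170:270],None,fx=7,fy=7,interpolation=cv2.INTER_CUBIC))
P=cloud(f); print(np.round(P[46:78:3,192:224:3,2]*1000).astype(int))
print(bot.state()['ft_force'])
```

```text
(array([0.55633804, 0.00577699, 0.3365835 ]), np.float64(-6.1876807848071556)) 0.16614891965690531 [-1.1563957   0.85052175 -4.53230525] [-0.10946194  0.08985314 -0.01162045]
[[164 163 164 163 162 163 162 164 163 164 163]
 [165 164 163 161 158 157 153 157 162 163 164]
 [163 163 161 156 158 158 157 159 148 164 162]
 [165 163 157 159 159 159 159 159 159 143 164]
 [163 161 154 158 160 159 160 159 159 158 162]
 [163 161 158 159 159 160 159 159 159 157 162]
 [164 162 154 159 159 160 159 159 158 157 164]
 [163 163 156 159 159 159 159 158 159 155 164]
 [165 162 164 149 158 160 159 157 158 164 163]
 [164 164 164 163 144 155 156 154 163 164 163]
 [164 164 163 164 164 163 163 163 164 162 164]]
[ 0.02851633  0.65295495 -4.94324996]
```

>>> arm_command:
  series: "0 0 0.0005 0 1; 0 0 0 0 1; 0 0 0.0005 0 1; 0 0 0 0 1; 0 0 0 0 1"

```text
time: 14.5
ee_pos: [0.5564, 0.0058, 0.3357]
tool_rot: [-0.0, 0.744, 0.668, 0.0]
ft_force: [0.8, -0.6, -4.7]
finger_gap: 0.167
```

>>> arm_command:
  series: "0 0 0.0005 0 1; 0 0 0 0 1; 0 0 0 0 1"

```text
time: 14.8
ee_pos: [0.5564, 0.0058, 0.3354]
tool_rot: [0.0, 0.744, 0.668, 0.0]
ft_force: [-1.2, -1.3, 0.7]
finger_gap: 0.165
```

>>> arm_command:
  series: "0 0 0 0 0.5; 0 0 0 0 0.5; 0 0 0 0 0.5; 0 0 0 0 0.5; 0 0 0 0 0.5; 0 0 0 0 0.5"

```text
time: 15.4
ee_pos: [0.5564, 0.0058, 0.3352]
tool_rot: [-0.0, 0.744, 0.668, 0.0]
ft_force: [0.3, -0.2, -0.6]
finger_gap: 0.497
```

Run:
```python
from h import *
s=bot.state();print(pose(s)[:2],s['finger_gap'],s['ft_force'],s['ft_torque'])
f=grab('wrist','w10'); i=cv2.cvtColor(f['image'],cv2.COLOR_RGB2BGR)
P=cloud(f); print(np.round(P[46:78:3,192:224:3,2]*1000).astype(int))
g=grab('scene','s10'); i=cv2.cvtColor(g['image'],cv2.COLOR_RGB2BGR)
cv2.imwrite('pics/s10c.png',cv2.resize(i[120:290,210:410],None,fx=4,fy=3.5,interpolation=cv2.INTER_CUBIC))
```

```text
(array([0.55636784, 0.00577091, 0.33522457]), np.float64(-6.187681156113051)) 0.4967056826962717 [ 0.2675086  -0.22721472 -0.55611893] [-0.06020549  0.14920064  0.00368433]
[[163 163 163 162 163 163 162 163 163 163 164]
 [163 162 162 163 161 161 163 162 162 163 163]
 [163 163 162 160 159 159 159 159 162 163 164]
 [163 161 159 159 159 159 160 160 157 161 161]
 [164 162 159 159 159 159 159 159 159 155 162]
 [163 161 159 158 159 159 159 159 159 157 162]
 [162 161 158 160 160 159 158 159 157 157 162]
 [163 162 155 160 160 160 158 159 158 154 162]
 [162 162 157 146 158 159 159 159 155 150 161]
 [163 314 162 154 139 154 155 154 147 162 162]
 [163 163 162 162 162 139 139 161 163 163 162]]
```

View pics/w10.png

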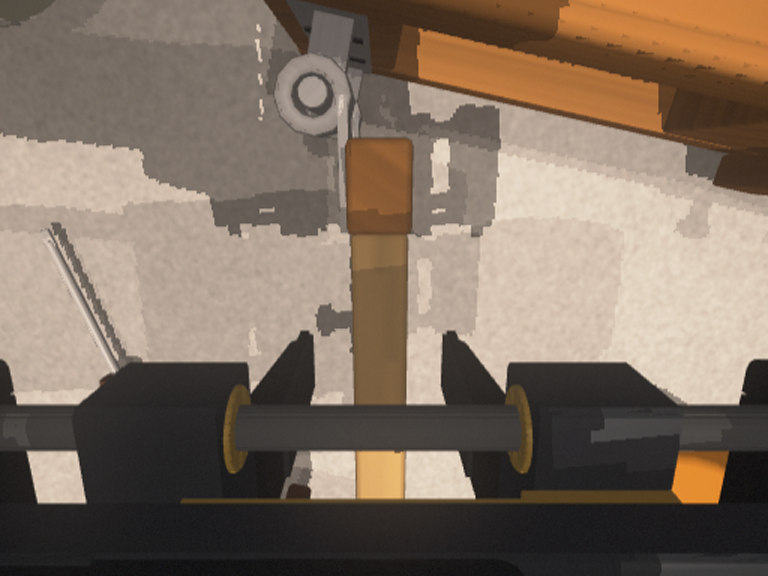

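View pics/s10c.png

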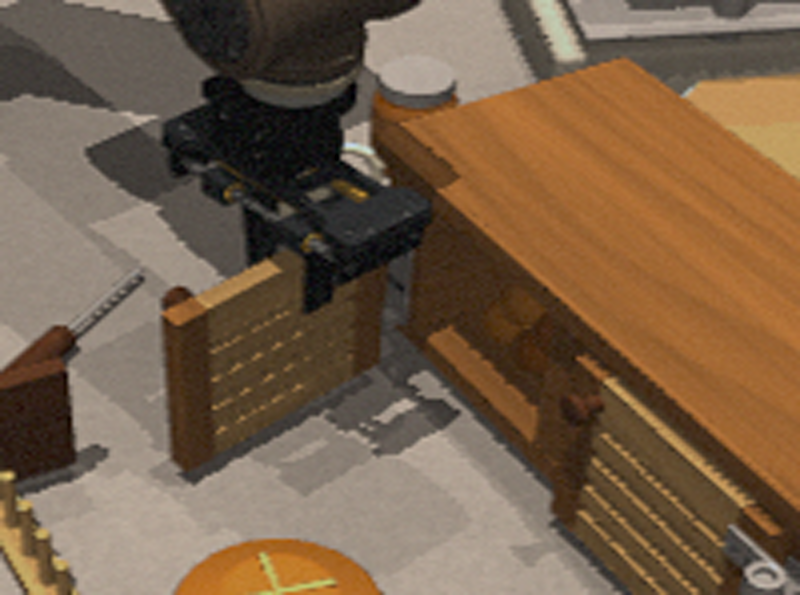

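```bash
cat >> h.py <<'E'
PIN=np.array([.5463,.0980])
def leafpt(x,y,yaw):
    t=np.radians(yaw); r=np.array([x+19,y-102])/1000
    return PIN+np.array([r[0]*np.cos(t)-r[1]*np.sin(t),r[0]*np.sin(t)+r[1]*np.cos(t)])
E
python3 - <<'E'
from h import *
a=leafpt(-65,-62,-6.2); print(a)
plan([(.5564,.0058,.40,-6.2,2),(a[0],a[1],.40,-6.2,3),(a[0],a[1],.343,-6.2,2)],1)
E
```

```text
[ 0.48285716 -0.06007279]
0 0 -0.032 0 1; 0 0 -0.033 0 1; -0.024 -0.022 0 0 1; -0.025 -0.022 0 0 1; -0.024 -0.022 0 0 1; 0 0 0.029 0 1; 0 0 0.028 0 1
end [ 0.4829 -0.0597  0.3432] -6.19
```

>>> arm_command:
  series: "0 0 -0.015 0 0.5; 0 0 -0.025 0 0.5; 0 0 -0.025 0 0.5; 0 0 0 0 1; -0.024 -0.022 0 0 1; -0.025 -0.022 0 0 1; -0.024 -0.022 0 0 1; 0 0 0 0 1; 0 0 0.029 0 1; 0 0 0.028 0 1; 0 0 0 0 1; 0 0 0 0 1"
  force: 20

```text
time: 16.7
ee_pos: [0.4834, -0.0595, 0.3433]
tool_rot: [-0.0, 0.744, 0.668, -0.0]
ft_force: [-0.3, 0.6, 0.9]
finger_gap: 0.004
```

Run:
```python
from h import *
s=bot.state();print(pose(s)[:2],s['finger_gap'],s['ft_force'],s['ft_torque'])
f=grab('wrist','w11'); g=grab('scene','s11'); i=cv2.cvtColor(g['image'],cv2.COLOR_RGB2BGR)
cv2.imwrite('pics/s11c.png',cv2.resize(i[120:290,210:410],None,fx=4,fy=3.5,interpolation=cv2.INTER_CUBIC))
W=[]
for k in np.arange(-6.2,64.1,4.01):
    q=leafpt(-45,-62,k); W.append((q[0],q[1],.343,k,2 if k<-5 else 1))
plan(W,1)
print(W[-1][3])
```

```text
(array([ 0.48336479, -0.05952622,  0.34325978]), np.float64(-6.178133402636354)) 0.003861078430226341 [-0.30340841  0.55517985  0.86311455] [-0.02904518  0.01866185 -0.06730797]
0 0.01 0.001 0 1; -0.001 0.01 0 0 1; -0.001 0.011 0 -0.07 1; -0.001 0.012 0 -0.07 1; -0.002 0.011 0 -0.07 1; -0.001 0.012 0 -0.07 1; -0.002 0.011 0 -0.07 1; -0.001 0.012 0 -0.07 1; -0.002 0.011 0 -0.07 1; -0.001 0.012 0 -0.07 1; -0.001 0.011 0 -0.07 1; -0.002 0.012 0 -0.07 1
-0.001 0.011 0 -0.07 1; -0.002 0.012 0 -0.07 1; -0.001 0.012 0 -0.07 1; -0.001 0.011 0 -0.07 1; -0.002 0.012 0 -0.07 1; -0.001 0.011 0 -0.07 1; -0.002 0.012 0 -0.07 1
end [ 0.6793 -0.0018  0.3432] 62.01
61.97
```

View pics/w11.png

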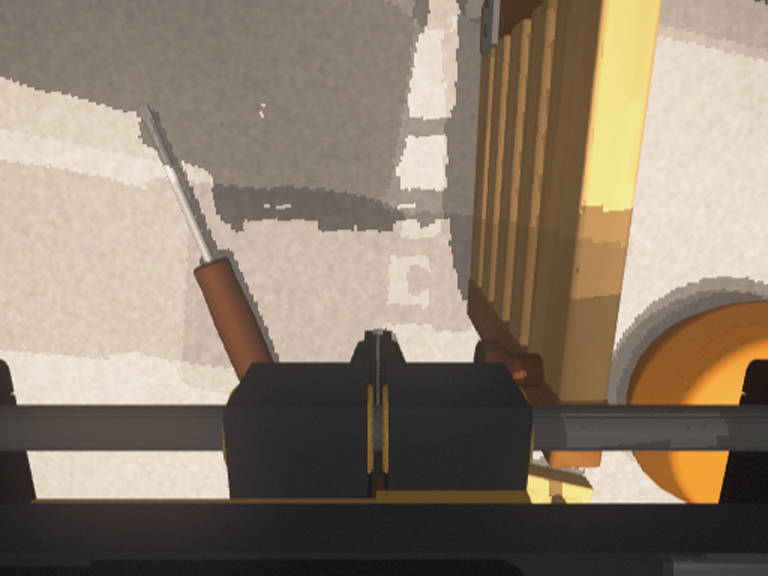

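View pics/s11c.png

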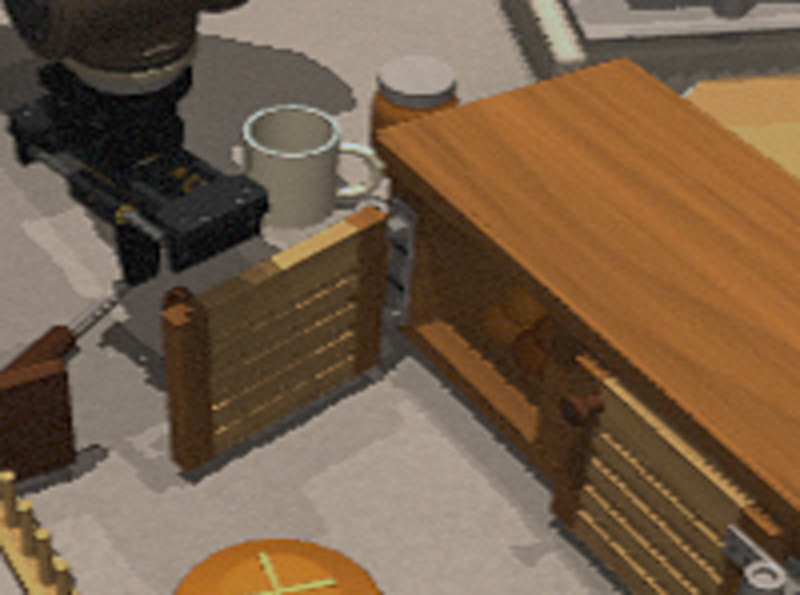

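Run:
```python
from h import *
f=np.load('w11.npz'); pp,a,_=pose(); t=np.radians(a); yt=np.array([np.cos(t),np.sin(t)]); xt=np.array([-yt[1],yt[0]])
for u,v in [(320,232),(345,240),(320,258),(345,256)]:
    X=unproj(f,u,v); d=X[:2]-pp[:2]; print(u,v,np.round(X,3),np.round([d@xt*1e3,d@yt*1e3],1))
```

```text
320 232 [ 0.519 -0.057  0.159] [ 6.5 35.5]
345 240 [ 0.531 -0.061  0.162] [ 3.5 48. ]
320 258 [ 0.503 -0.027  0.246] [34.6 16.5]
345 256 [ 0.531 -0.07   0.163] [-5.3 48.5]
```

>>> arm_command:
  series: "0 0.01 0 0 1; 0 0.01 0 0 1; -0.001 0.011 0 -0.07 1; -0.001 0.012 0 -0.07 1; -0.002 0.011 0 -0.07 1; -0.001 0.012 0 -0.07 1; -0.002 0.011 0 -0.07 1; 0 0 0 0 1"

```text
time: 17.6
ee_pos: [0.5613, -0.0671, 0.3434]
tool_rot: [0.001, 0.616, 0.788, 0.0]
ft_force: [-0.2, -0.1, 0.4]
finger_gap: 0.002
```

Run:
```python
from h import *
s=bot.state();print(pose(s)[:2],s['finger_gap'],s['ft_force'],s['ft_torque'])
f=grab('wrist','w12')
```

```text
(array([ 0.56129456, -0.06707398,  0.343416  ]), np.float64(13.934886434983593)) 0.0024553889120372463 [-0.21922771 -0.12397065  0.39147218] [-0.10241898 -0.00816916  0.03888201]
```

View pics/w12.png

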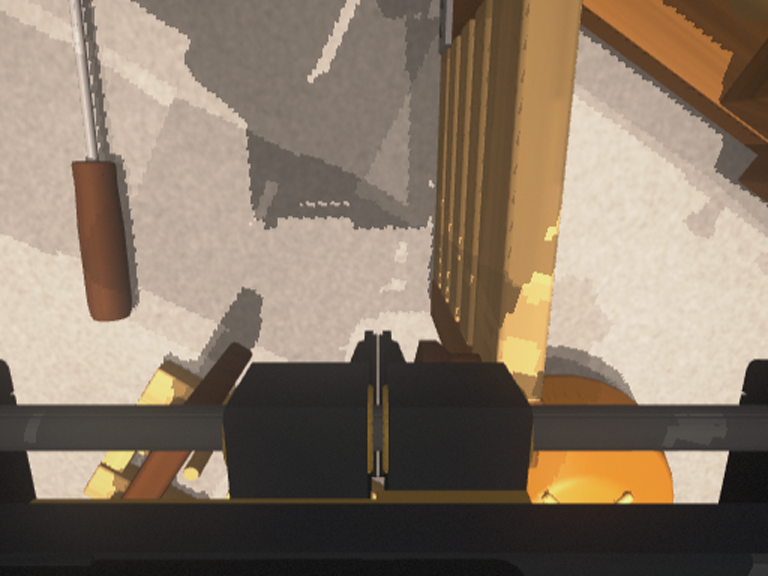

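>>> arm_command:
  series: "-0.001 0.012 0 -0.07 1; -0.002 0.011 0 -0.07 1; -0.001 0.012 0 -0.07 1; -0.001 0.011 0 -0.07 1; -0.002 0.012 0 -0.07 1; -0.001 0.011 0 -0.07 1; -0.002 0.012 0 -0.07 1; -0.001 0.012 0 -0.07 1; -0.001 0.011 0 -0.07 1; -0.002 0.012 0 -0.07 1; 0 0 0 0 1"

```text
time: 18.75
ee_pos: [0.664, -0.0177, 0.3433]
tool_rot: [0.0, 0.309, 0.951, 0.0]
ft_force: [0.4, -0.2, 0.4]
finger_gap: 0.002
```

Run:
```python
from h import *
s=bot.state();p,a,_=pose(s);print(p,a,s['finger_gap'],s['ft_force'],s['ft_torque'])
f=grab('wrist','w13'); g=grab('top','t13')
print(leafpt(-45,-62,a))
```

```text
[ 0.66395778 -0.01771121  0.34325115] 53.97635588457393 0.0017496256078604149 [ 0.35199976 -0.2486854   0.37230171] [-0.04414021 -0.00702521  0.00235795]
[ 0.6636479  -0.01947966]
```

View pics/w13.png

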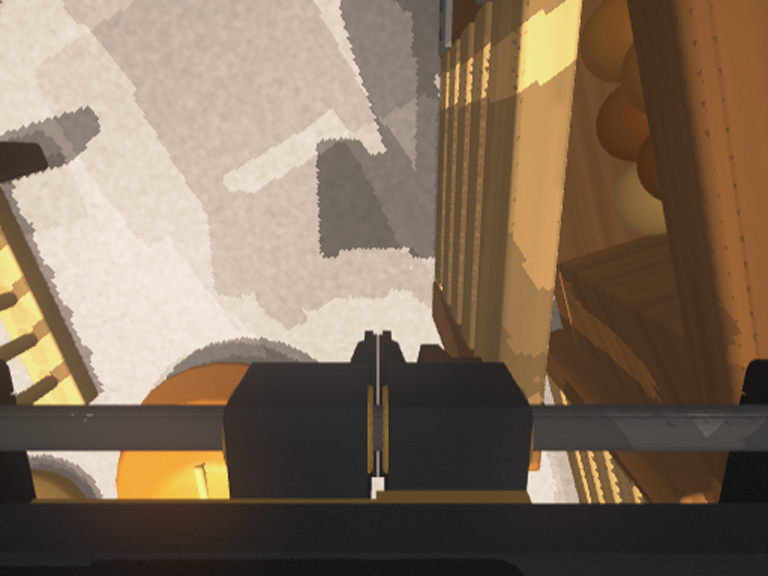

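View pics/t13.png

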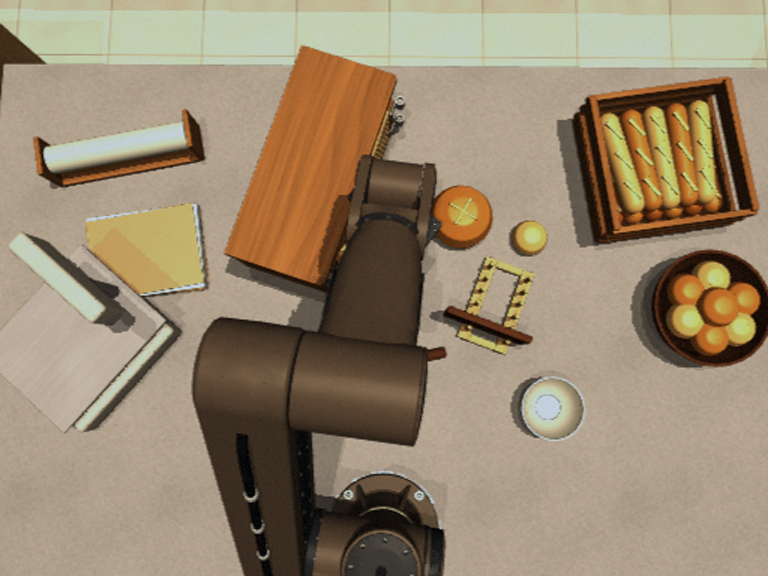

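>>> arm_command:
  series: "-0.001 0.011 0 -0.07 1; -0.002 0.012 0 -0.07 1; -0.001 0.011 0 -0.07 1; -0.001 0.006 0 -0.035 1; 0 0.003 0 -0.017 1; 0 0 0 0 1; 0 0 0 0 1"

```text
time: 19.55
ee_pos: [0.6892, 0.0158, 0.3433]
tool_rot: [-0.0, 0.183, 0.983, 0.0]
ft_force: [0.8, -0.4, -0.4]
finger_gap: 0.003
```

Run:
```python
from h import *
s=bot.state();p,a,_=pose(s);print(p,a,s['finger_gap'],s['ft_force'],s['ft_torque'])
print(leafpt(-45,-62,a),leafpt(-45,-62,72.1))
```

```text
[0.68923531 0.01576408 0.34325424] 68.88666221668586 0.003296284424465025 [ 0.82821409 -0.35604431 -0.36108946] [-0.0164405  -0.00345659  0.04738233]
[0.68992507 0.0146703 ] [0.69437021 0.02285206]
```

>>> arm_command:
  series: "0 0.002 0 -0.012 1; 0 0.002 0 -0.012 1; 0 0.002 0 -0.012 1; 0 0.001 0 -0.006 1; 0 0 0 0 1; 0 0 0 0 1"

```text
time: 20.15
ee_pos: [0.6919, 0.0227, 0.3432]
tool_rot: [-0.0, 0.162, 0.987, 0.0]
ft_force: [0.3, -0.5, -0.1]
finger_gap: 0.004
```

>>> arm_command:
  series: "0 0.001 0 -0.006 1; 0 0 0 0 1; 0 0 0 0 1"

```text
time: 20.45
ee_pos: [0.6922, 0.0236, 0.3432]
tool_rot: [0.0, 0.159, 0.987, 0.0]
ft_force: [-0.3, -0.6, 1.2]
finger_gap: 0.005
```

>>> arm_command:
  series: "0 0.001 0 -0.006 1; 0 0 0 0 1; 0 0 0 0 1"

```text
time: 20.75
ee_pos: [0.6925, 0.0246, 0.3433]
tool_rot: [0.0, 0.156, 0.988, 0.0]
ft_force: [-0.5, -0.3, -0.5]
finger_gap: 0.006
```

>>> arm_command:
  series: "0 0.001 0 0 1; 0 0 0 0 1; 0 0 0 0 1"

```text
time: 21.05
ee_pos: [0.6928, 0.0256, 0.3432]
tool_rot: [0.0, 0.156, 0.988, 0.0]
ft_force: [0.5, 0.4, -0.1]
finger_gap: 0.005
```

>>> arm_command:
  series: "0 0.001 0 0 1; 0 0 0 0 1; 0 0 0 0 1"

```text
time: 21.35
ee_pos: [0.6931, 0.0266, 0.3432]
tool_rot: [0.0, 0.156, 0.988, 0.0]
ft_force: [-0.8, -0.0, 0.5]
finger_gap: 0.003
```

Run:
```python
from h import *
s=bot.state();p,a,_=pose(s);print(p,a,s['finger_gap'],s['ft_force'],s['ft_torque'])
f=grab('wrist','w14'); g=grab('scene','s14'); i=cv2.cvtColor(g['image'],cv2.COLOR_RGB2BGR)
cv2.imwrite('pics/s14c.png',cv2.resize(i[120:330,270:500],None,fx=3.4,fy=2.8,interpolation=cv2.INTER_CUBIC))
```

```text
[0.69314452 0.02655187 0.34322733] 72.08289366391041 0.003281426752967243 [-0.78504986 -0.03130495  0.48523297] [-0.06976562  0.00404141  0.00053128]
```

View pics/w14.png

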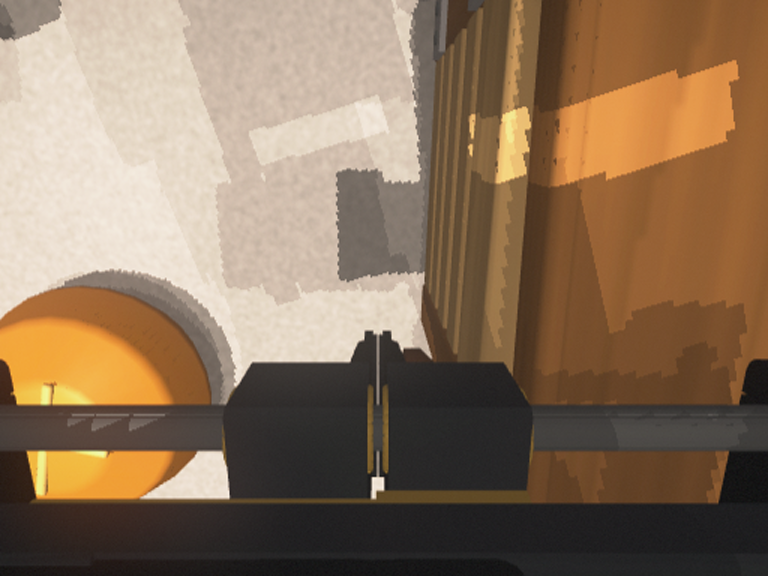

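View pics/s14c.png

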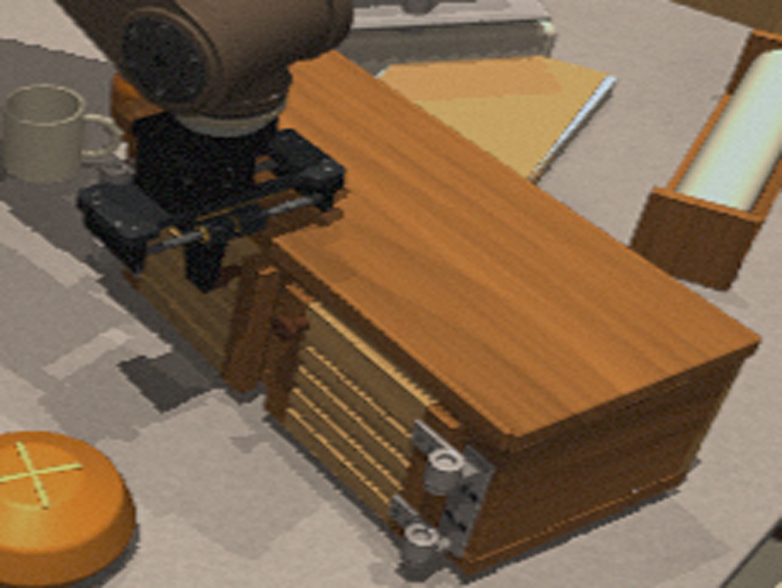

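```bash
cat > ang.py <<'E'
from h import *
import sys
f=np.load(sys.argv[1]+'.npz'); P=cloud(f); d=f['depth']; K=int(sys.argv[2]) if len(sys.argv)>2 else 235
def edge(m,side):
    pts=[]
    for v in range(5,K,3):
        u=np.where(m[v])[0]
        if len(u)>2: pts.append(P[v,u.min() if side<0 else u.max()])
    pts=np.array(pts)[:,:2]; 
    l=cv2.fitLine((pts*1000).astype(np.float32),cv2.DIST_HUBER,0,.01,.01).ravel(); return l,len(pts)
top=(d>0)&(P[...,2]>.205)&(P[...,2]<.22)
rail=(d>0)&(P[...,2]>.177)&(P[...,2]<.186)
lb,n1=edge(top,-1); lr,n2=edge(rail,-1)
for n,l in (('board',lb),('rail',lr)):
    print(n,np.degrees(np.arctan2(l[1],l[0])),l[2:])
r=P[rail]; print(n1,n2,rail.sum(), np.median(r[:,2]))
nb=np.array([-lb[1],lb[0]]); print('rail outer edge pt dist to board edge mm',(lr[2:]-lb[2:])@nb)
# rail outer edge distances
for v in range(5,K,15):
    u=np.where(rail[v])[0]
    if len(u)>2: print(v,np.round((P[v,u.min()][:2]*1000-lb[2:])@nb,1),np.round((P[v,u.max()][:2]*1000-lb[2:])@nb,1), np.round(P[v,u.min()],3))
E
python3 ang.py w14
```

```text
board -17.942135 [633.1018   85.46153]
rail -19.338966 [643.3793    76.571075]
77 77 5588 0.1790199654266978
rail outer edge pt dist to board edge mm -5.292059
5 -3.9 3.6 [0.598 0.093 0.177]
20 -4.4 3.4 [0.603 0.091 0.177]
35 -4.2 3.2 [0.608 0.089 0.178]
50 -4.5 2.9 [0.613 0.087 0.177]
65 -4.9 3.3 [0.619 0.085 0.177]
80 -5.1 3.4 [0.624 0.083 0.178]
95 -5.0 3.8 [0.63  0.081 0.177]
110 -4.8 3.8 [0.636 0.08  0.178]
125 -5.6 3.5 [0.641 0.077 0.177]
140 -5.7 3.4 [0.647 0.075 0.178]
155 -5.6 3.9 [0.654 0.073 0.177]
170 -5.7 3.8 [0.66  0.071 0.177]
185 -6.2 3.7 [0.667 0.068 0.177]
200 -6.3 3.6 [0.673 0.066 0.178]
215 -6.4 3.5 [0.68  0.064 0.178]
230 -6.0 3.7 [0.687 0.062 0.178]
```

>>> arm_command:
  series: "0 0.001 0 -0.006 1; 0 0 0 0 1; 0 0.001 0 -0.006 1; 0 0 0 0 1; 0 0 0 0 1"

```text
time: 21.95
ee_pos: [0.6938, 0.0285, 0.3432]
tool_rot: [0.0, 0.15, 0.989, 0.0]
ft_force: [-1.2, -0.4, 0.3]
finger_gap: 0.001
```

>>> arm_command:
  series: "0 0.001 0 -0.006 1; 0 0 0 0 1; 0 0 0 0 1"

```text
time: 22.25
ee_pos: [0.694, 0.0294, 0.3432]
tool_rot: [-0.0, 0.147, 0.989, 0.0]
ft_force: [-0.4, 0.1, 0.7]
finger_gap: 0.007
```

>>> arm_command:
  series: "0 0.001 0 0 1; 0 0 0 0 1; 0 0 0 0 1"

```text
time: 22.55
ee_pos: [0.6944, 0.0303, 0.3432]
tool_rot: [0.0, 0.147, 0.989, 0.0]
ft_force: [0.3, -1.3, 0.3]
finger_gap: 0.009
```

>>> arm_command:
  series: "0 0.0005 0 0 1; 0 0 0 0 1; 0 0 0 0 1"

```text
time: 22.85
ee_pos: [0.6945, 0.0306, 0.3432]
tool_rot: [-0.0, 0.147, 0.989, -0.0]
ft_force: [-0.6, -3.4, -0.2]
finger_gap: 0.008
```

```bash
python3 - <<'E'
from h import *
s=bot.state();p,a,_=pose(s);print(p,a,s['finger_gap'],s['ft_force'],s['ft_torque'])
f=grab('wrist','w15'); g=grab('scene','s15'); i=cv2.cvtColor(g['image'],cv2.COLOR_RGB2BGR)
cv2.imwrite('pics/s15c.png',cv2.resize(i[180:280,270:400],None,fx=6,fy=6,interpolation=cv2.INTER_CUBIC))
for k in range(4): bot.grab_frame('wrist'); print(bot.state()['ft_force'])
E
python3 ang.py w15
```

```text
[0.69447823 0.03055701 0.34318446] 73.10280935997169 0.007560566592095857 [-0.64089635 -3.40063731 -0.21788518] [-0.56478751  0.06519404 -0.02492847]
[-0.29066438 -4.49262078 -1.00687176]
[-1.50235164 -4.56018944 -0.10619544]
[-0.16993824 -3.35793729  1.0838966 ]
[-0.01242954 -4.14406467 -0.54276712]
board -18.091797 [640.1184   83.15682]
rail -17.827175 [650.6791   76.65666]
77 77 4089 0.17903700579671097
rail outer edge pt dist to board edge mm -2.8992798
5 -3.1 3.2 [0.597 0.094 0.178]
20 -2.9 3.2 [0.603 0.092 0.179]
35 -3.1 3.2 [0.608 0.09  0.178]
50 -3.2 3.2 [0.613 0.089 0.179]
65 -2.9 3.4 [0.619 0.087 0.178]
80 -3.3 3.5 [0.624 0.085 0.178]
95 -2.8 3.2 [0.63  0.084 0.178]
110 -3.1 3.5 [0.636 0.081 0.178]
125 -2.9 3.5 [0.642 0.08  0.178]
140 -2.9 2.9 [0.648 0.078 0.178]
155 -2.6 3.5 [0.654 0.076 0.178]
170 -2.8 3.4 [0.66  0.074 0.178]
185 -2.7 3.8 [0.667 0.072 0.178]
200 -3.0 3.1 [0.674 0.069 0.178]
215 -2.1 3.8 [0.681 0.068 0.178]
230 -2.9 3.4 [0.688 0.065 0.178]
```

View pics/s15c.png

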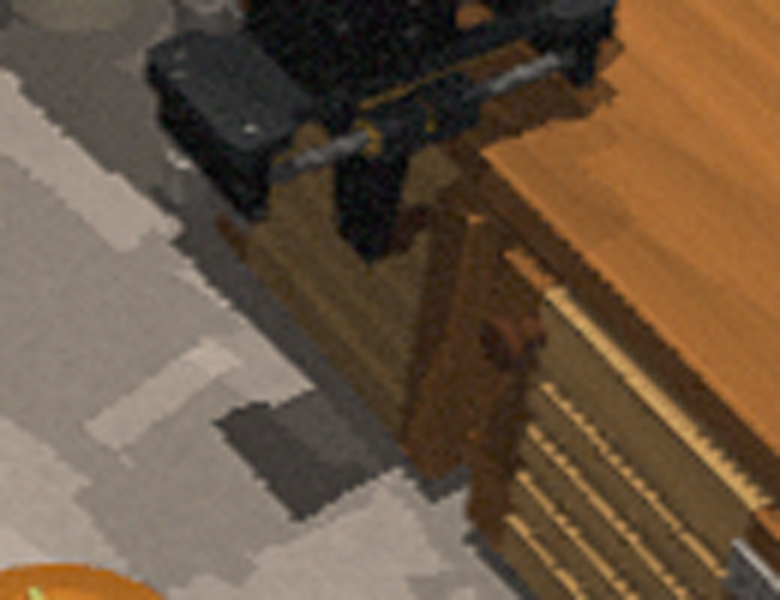

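>>> arm_command:
  series: "0 -0.003 0 0 1; 0 -0.01 0 0 1; 0 -0.02 0 0 1; 0 -0.01 -0.03 0 1; 0 0 -0.045 0 1; 0 0 -0.03 0 1; 0 0 0 0 1; 0 0 0 0 1"

```text
time: 23.95
ee_pos: [0.6814, -0.0114, 0.4484]
tool_rot: [0.0, 0.147, 0.989, 0.0]
ft_force: [-0.4, 0.7, -0.4]
finger_gap: 0.006
```

```bash
python3 - <<'E'
from h import *
s=bot.state();p,a,_=pose(s);print(p,a,s['ft_force'])
f=grab('wrist','w16'); g=grab('scene','s16'); i=cv2.cvtColor(g['image'],cv2.COLOR_RGB2BGR)
cv2.imwrite('pics/s16c.png',cv2.resize(i[120:330,270:500],None,fx=3.4,fy=2.8,interpolation=cv2.INTER_CUBIC))
E
python3 ang.py w16
```

```text
[ 0.68144841 -0.01141779  0.4484305 ] 73.06995746526086 [-0.36208252  0.68248546 -0.38360929]
board -18.01311 [642.5323   82.28217]
rail -19.57737 [644.6754   74.76164]
77 77 3369 0.17864994838883855
rail outer edge pt dist to board edge mm -6.4891887
5 -4.9 3.9 [0.571 0.1   0.178]
20 -5.2 3.8 [0.58  0.097 0.178]
35 -4.6 3.7 [0.589 0.095 0.177]
50 -4.6 4.2 [0.598 0.092 0.178]
65 -5.7 4.0 [0.607 0.088 0.18 ]
80 -5.5 4.0 [0.617 0.085 0.178]
95 -5.2 4.0 [0.627 0.082 0.178]
110 -5.7 4.1 [0.636 0.078 0.179]
125 -6.0 4.6 [0.647 0.075 0.178]
140 -6.2 3.9 [0.657 0.071 0.177]
155 -6.8 4.8 [0.668 0.067 0.178]
170 -7.1 3.8 [0.679 0.063 0.177]
185 -7.1 5.0 [0.69  0.059 0.178]
200 -8.3 4.5 [0.701 0.054 0.178]
215 -9.3 4.2 [0.713 0.05  0.177]
230 -10.0 4.7 [0.725 0.045 0.178]
```

View pics/w16.png

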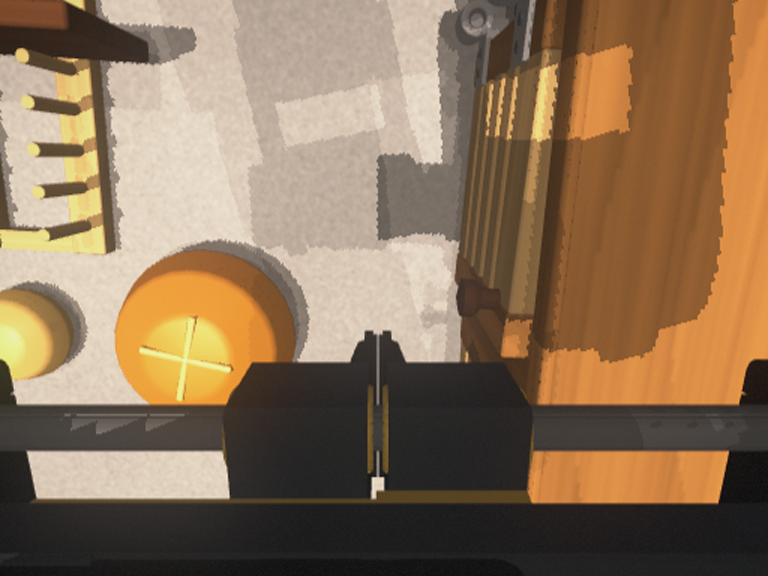

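View pics/s16.png

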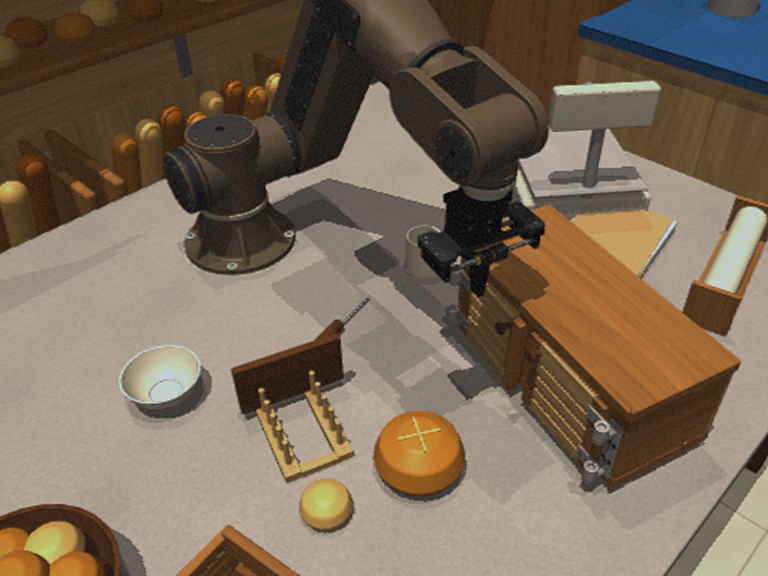

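>>> arm_command:
  series: "0 0 0.03 0 1; 0 0 0.045 0 1; 0 0 0.03 0 1; 0 0.015 0 0 1; 0 0.01 0 0 1; 0 0.008 0 0 1; 0 0 0 0 1; 0 0.003 0 0 1; 0 0.002 0 0 1; 0 0.002 0 0 1; 0 0 0 0 1; 0 0 0 0 1"

```text
time: 25.25
ee_pos: [0.6936, 0.0278, 0.3433]
tool_rot: [-0.0, 0.147, 0.989, 0.0]
ft_force: [0.0, -1.5, 0.4]
finger_gap: 0.005
```

```bash
python3 - <<'E'
from h import *
s=bot.state();p,a,_=pose(s);print(p,a,s['ft_force'])
f=grab('wrist','w17')
E
python3 ang.py w17 | head -5
```

```text
[0.69358317 0.02778671 0.34327173] 73.10266376990491 [ 0.00215976 -1.51319629  0.38934992]
board -17.982954 [641.5532    82.677895]
rail -18.662678 [630.7659   81.52704]
77 77 5171 0.17879184762811906
rail outer edge pt dist to board edge mm -4.42504
5 -3.9 3.5 [0.597 0.093 0.178]
```

>>> arm_command:
  series: "0 0.0005 0 0 1; 0 0.0005 0 0 1; 0 0.0005 0 0 1; 0 0.0005 0 0 1; 0 0.0005 0 0 1; 0 0 0 0 1; 0 0 0 0 1; 0 0 0 0 1"

```text
time: 26.1
ee_pos: [0.6943, 0.0303, 0.3432]
tool_rot: [-0.0, 0.147, 0.989, 0.0]
ft_force: [-0.2, -0.1, -0.0]
finger_gap: 0.005
```

```bash
python3 - <<'E'
from h import *
F=[]
for k in range(6): F.append(bot.state()['ft_force']); f=grab('wrist','w18')
print(pose()[0],np.mean(F,0))
E
python3 ang.py w18 | head -5
```

```text
[0.69432248 0.03031046 0.34321445] [ 0.31641793 -0.281965    0.06987306]
board -18.021929 [640.10535  83.1438 ]
rail -17.888247 [640.5432   79.95796]
77 77 4113 0.17883585685558856
rail outer edge pt dist to board edge mm -2.8940663
5 -2.9 2.7 [0.598 0.094 0.178]
```

>>> arm_command:
  series: "0 -0.0005 0 0 1; 0 -0.0005 0 0 1; 0 -0.0005 0 0 1; 0 -0.0005 0 0 1; 0 -0.001 0 0 1; 0 -0.001 0 0 1; 0 0 0 0 1; 0 0 0 0 1"

```text
time: 27.2
ee_pos: [0.6932, 0.0264, 0.3433]
tool_rot: [0.0, 0.147, 0.989, 0.0]
ft_force: [-0.1, -0.1, 0.4]
finger_gap: 0.003
```

```bash
python3 - <<'E'
from h import *
f=grab('wrist','w19'); s=bot.state(); print(pose()[0],s['ft_force'])
E
python3 ang.py w19 | head -5
```

```text
[0.69316948 0.02645178 0.34324344] [-0.15546746 -0.65267618  0.52749687]
board -18.005325 [640.121    83.16178]
rail -18.007252 [640.404    79.16416]
77 77 4857 0.17881860391943627
rail outer edge pt dist to board edge mm -3.7143645
5 -3.6 3.4 [0.598 0.093 0.178]
```

View pics/w19.png

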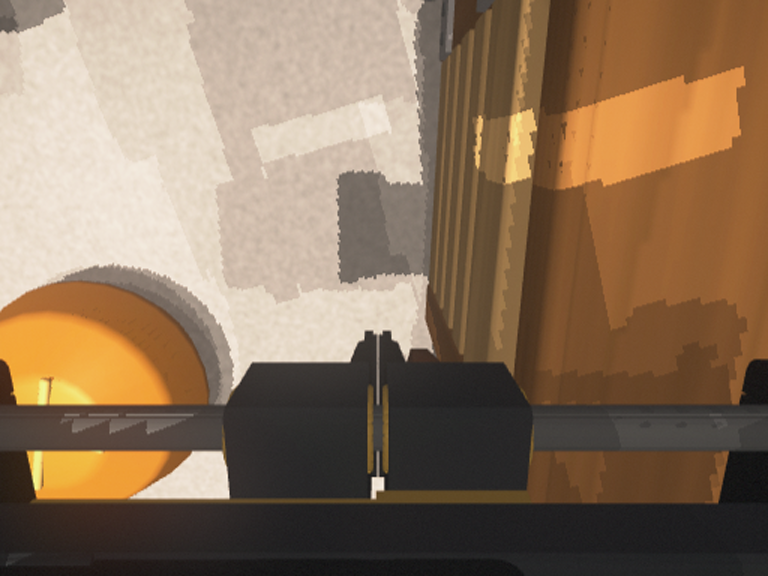

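>>> arm_command:
  series: "0 -0.002 0 0 1; 0 -0.004 0 0 1; 0 -0.008 0 0 1; 0 -0.015 0 0 1; 0 -0.01 0 0 1; 0 0 -0.03 0 1; 0 0 -0.04 0 1; 0 0 -0.035 0 1; 0 0 0 0 1; 0 0 0 0 1"

```text
time: 28.25
ee_pos: [0.6814, -0.0116, 0.4487]
tool_rot: [0.001, 0.147, 0.989, 0.0]
ft_force: [0.6, -0.1, -0.7]
finger_gap: 0.001
```

```bash
python3 - <<'E'
from h import *
f=grab('wrist','w20'); s=bot.state(); print(pose()[0],s['ft_force'])
E
python3 ang.py w20
```

```text
[ 0.68149268 -0.01148726  0.44753142] [ 0.0525768  -0.21295094 -0.79638194]
board -18.04421 [625.93494  87.69275]
rail -18.017641 [645.767    77.24489]
77 77 2676 0.17871277988329506
rail outer edge pt dist to board edge mm -3.7910056
5 -4.0 3.3 [0.572 0.101 0.179]
20 -5.2 3.2 [0.58  0.097 0.177]
35 -3.6 4.1 [0.589 0.096 0.178]
50 -3.2 3.6 [0.598 0.093 0.178]
65 -3.5 3.3 [0.608 0.09  0.177]
80 -3.2 4.0 [0.617 0.087 0.177]
95 -3.7 4.2 [0.627 0.083 0.178]
110 -3.7 4.4 [0.637 0.08  0.179]
125 -3.8 3.5 [0.647 0.077 0.178]
140 -4.0 3.6 [0.658 0.073 0.177]
155 -4.1 4.3 [0.669 0.069 0.179]
170 -4.4 3.3 [0.68  0.066 0.178]
185 -3.7 4.9 [0.691 0.062 0.177]
200 -4.1 3.4 [0.703 0.058 0.177]
215 -4.7 3.9 [0.714 0.054 0.178]
230 -3.8 4.4 [0.727 0.051 0.178]
```

View pics/w20.png

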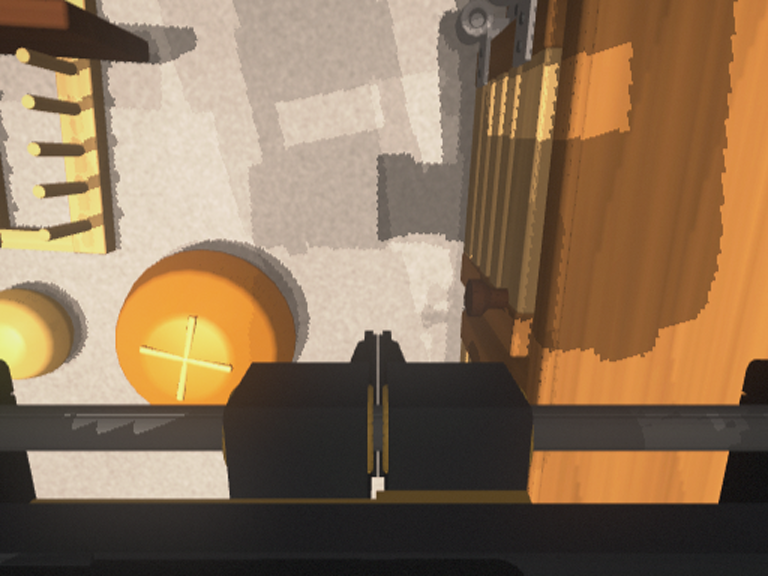

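Run:
```python
from h import *
f=np.load('w20.npz'); P=cloud(f); print(np.round(P[2:28:2,304:334:2,2]*1000).astype(int))
g=grab('scene','s20'); i=cv2.cvtColor(g['image'],cv2.COLOR_RGB2BGR)
cv2.imwrite('pics/s20c.png',cv2.resize(i[160:290,280:400],None,fx=5,fy=4.5,interpolation=cv2.INTER_CUBIC))
a=np.load('scene0.npz')['image'].astype(int); d=np.abs(a-g['image'].astype(int)).max(2)
for l in ['boule','roll','board','bowl','cup','jar']:
    print(l,[(np.round(b['position'],3).tolist(),round(b['p'],2)) for b in bot.boxes_of(l,'scene')][:2])
```

```text
[[ -2  -1  -2  -2  68  68  68  68  68  69  67  -2 130 132 141]
 [ -2  -2  -2  67  68  68  67  67  66  68  69  67  -3  -2   0]
 [ -2  -1  66  67  68  66  64  62  65  67  68  67  68  -1  -1]
 [  0  -1  67  67  67  56  54  62  58  63  66  67  68  -1   0]
 [ -2  59  67  67  65  62  63  63  64  61  68  68  67   0  -1]
 [ -1  63  66  67  43  64  62  63  62  61  65  67  67  41  42]
 [ 51  62  67  67  66  62  64  62  62  61  66  67  67  42  43]
 [ 50  60  67  65  67  60  62  61  63  66  66  66  42  42  43]
 [ 49  59  65  66  66  67  67  64  66  67  67  68  42  43  44]
 [ 48  56  62  66  67  67  66  68  67  66  66  67  43  43  43]
 [ 45  52  57  63  66  66  68  66  66  66  65  66  45  44  87]
 [ -1  47  53  58  58  62  65  65  61  57  67  67  42  79  89]
 [ -1  34  48  50  53  56  57  52  45  56  65  66  69  80  88]]
boule [([0.73, -0.197, 0.067], 0.63)]
roll [([0.679, -0.341, 0.035], 0.66)]
board [([0.461, -0.229, 0.084], 0.94)]
bowl [([0.25, -0.364, 0.029], 0.82)]
cup [([0.37, 0.183, 0.045], 0.85)]
jar []
```

View pics/s20c.png

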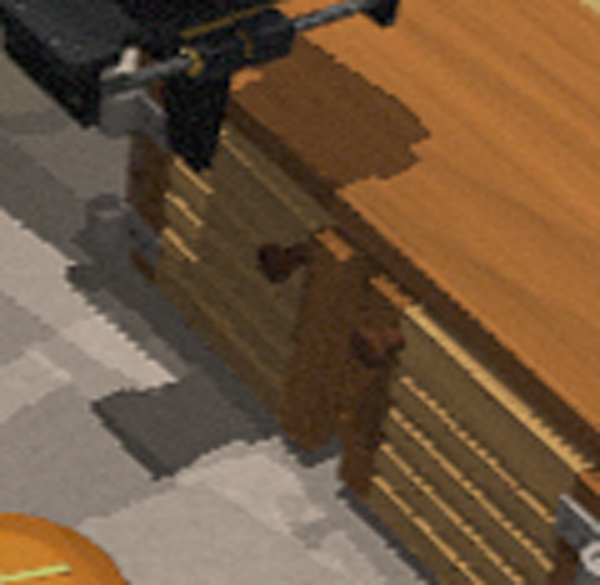

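>>> arm_command:
  series: "0 0 -0.03 0 1; 0 -0.02 -0.03 0 1; 0 -0.02 -0.03 0 1; 0 0 0 0 1; 0 0 0 0 1; 0 0 0 0 1"

```text
time: 29.25
ee_pos: [0.6704, -0.0488, 0.5368]
tool_rot: [-0.001, 0.147, 0.989, 0.0]
ft_force: [0.1, 0.5, -1.0]
finger_gap: 0.008
```

```bash
python3 - <<'E'
from h import *
grab('wrist','w21'); grab('scene','s21')
E
python3 ang.py w21 | head -4
```

```text
board -18.002705 [658.82367  76.92616]
rail -18.124453 [646.1079   77.09384]
77 64 1975 0.17899630667933736
rail outer edge pt dist to board edge mm -3.7704868
```

View pics/s21.png

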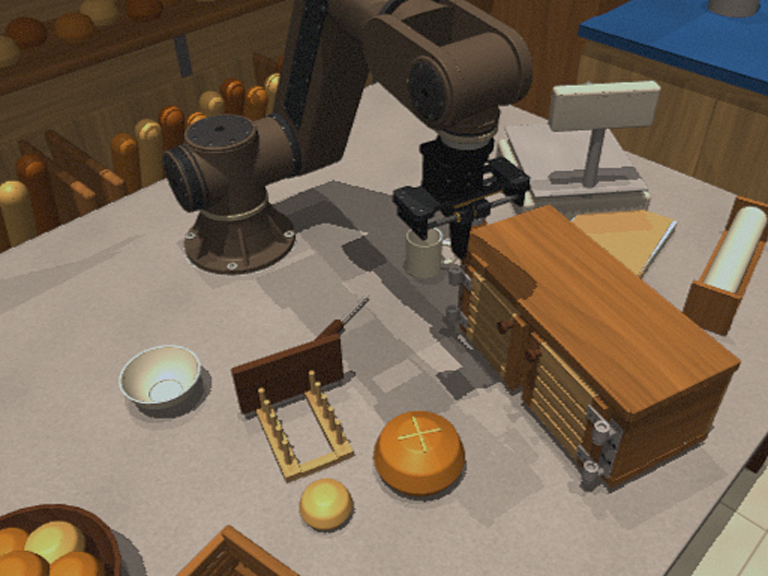

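The picture shows the leaf shut at about (490,320), with both sockets on their pins at (457,275) and (453,318). Everything else stands where it was. I'm handing the job in.

```bash
python3 -c "
from bench import bot
print(bot.job_done())"
```

```text
the job is handed in; nothing more can be done
None
```

The leaf is hung on both pins and shut against the cabinet, and I handed the job in at about 29 s.

**Hanging:** I gripped the top rail and carried the leaf to the cabinet about 78° open. Going by the wrist camera, I lined the sockets up with the pins, which stand about 2 mm to the -y side of mid-range. The leaf went down without any jamming; the wrist force showed it bottoming at home height, and I let go there.

**Shutting:** I pushed the knob with closed fingers. After the first push (about 4 N at the stop) and a quick withdrawal, the leaf drifted about 1.6° open again. I pushed a second time with almost no force and drew back slowly, and it stayed shut.

**Last checks:**
- **Seating:** the upper socket's rim was about 4 mm above its pin tip on release, while still open. The lower socket's was about 4 mm above its pin tip after shutting. Both match fully home.
- **Shut:** with the arm clear, the rail was parallel to the cabinet's top board within about 0.1°.
- **Other things:** the boule, roll, board, bowl and screwdriver look unmoved. The network put the cup about 25 mm off, but the gripper was partly hiding it and the picture shows it in place. The jar was hidden behind the arm in the last picture, so I could not check it.

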